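Set a spot-welder electrode arm and lock it with the hex key

ROBOT

A 6-joint arm with a two-finger parallel gripper is mounted at the origin on the work surface. World frame = base frame: x ahead of the robot, y to its left, z up, the work surface at z = 0. Lengths are in mm, angles in rad, forces in N, time in s.
With the tool pointing down it reaches from about 350 to 875 mm from the base axis. Payload 4.2 kg.
Tool frame: the origin (TCP) lies at the very end of the fingers, on their centre line; the grasp point (between the pads) lies 19 mm behind it (arm.tcp_to_grasp is the x of the grasp point in the tool frame, in mm); x points along the fingers, z is the direction in which the jaws open and shut, and the axes are right-handed (so a half turn about x gives the same grasp; the last joint's range is limited). The gripper opens to 85 mm and grips with 20 to 120 N. Pads are 22 mm wide; open, the fingers measure 114 mm over their backs; the gripper's body (76 mm by 85 mm) begins 54 mm behind the grasp point. The pads swing forward as they close: fully open they stand 13 mm farther back than shut.
Start: joints at [-0.942, 0.385, 0.008, 0, -1.194, -0.259], TCP at [225.907, -582.722, 199.812] pointing down, gripper open.
Joint ranges: [-3.14, 3.14], [-1.21, 2.06], [-1.07, 1.41], [-3.16, 2.05], [-2.99, -0.16], [-3.1, 3.1]. Speed limits (rad/s): [2.79, 2.79, 3.14, 3.14, 3.14, 3.14].

INTERFACE

Orientations are given as a unit quaternion [x, y, z, w].
In Python, from bench import status, get_image, job, arm gives the robot as it stands.
- The arm moves only by the tool apply_moves, never from a script. Its argument "targets" is text: rows parted by semicolons, each of 5 numbers parted by spaces: the shift along the tool's x, y, z in mm, then the turn about the tool's x in degrees, then the gripper's target within -1 to 1 (shut at 1, half-way at 0, fully open at -1). In form: dx dy dz spin hand; .... A call has 1 to 10 rows; each row is the pose to reach, as a shift and turn from the pose commanded when the call began, along the tool's axes at that moment; what a row does not reach only later rows make up. A row lasts 1/12 s, in which the tool goes at most 41.7 mm and 7.16 degrees, less where a joint would pass 70% of its speed; a pose out of reach is approached as far as the arm can. A call with a gripper value outside its range is refused whole. The fingers move at their own pace and stop on an object; the grip force is fixed at half the most. Time passes only in rows, so rows that repeat a pose let the fingers close. It gives the time, the measured TCP pose, the force and the opening at its end, in the units of the state.
- status.read_state(): the state, without advancing time (a new reading comes with each control period).
- get_image(name): name is "scene" or "top" or "wrist"; returns a dict with "img" (480x640x3 uint8, red, green, blue), "mtx" (3x3 intrinsics, pixels), "k1" (the pictures are not rectified: a ray, as slopes to the right and down, at radius r is drawn at 1 + k1 r^2 times it, then the intrinsics apply), "world_from_camera" (4x4, takes a point from camera to world coordinates). Camera axes: x right, y down, z forward; pixel columns grow to the right and rows downward; lengths in mm; the calibration is good to about 2 mm. A picture is of the moment at which its call begins. There is no depth.
- job.job_done(): hands the job in, once; it reports no verdict.
The state is a dict: "clock": time; "joints": joint angles; "joint_vel": joint speeds; "joint_efforts": joint torques, N m; "position": TCP position; "ee_rot": TCP orientation; "contact_force": force on the tool from outside, world axes, zero at the start; "wrist_torque": the same for the moment, N m; "gripper_width": finger opening in mm.
Only numpy, scipy, OpenCV 4.12 (cv2) and the standard library are available. Lean on these libraries where they do the work, as an engineer would, in place of code of your own. Each camera call takes 0.05 s, during which the arm holds its last target.

TASK

The electrode arm in the blue holder has turned over: swing it back until its copper electrode points straight up, so that the flat of its shaft faces the set screw on top. Then take the orange T-handled hex key from the wooden stand, seat it in the set screw and turn it clockwise until the screw is snug on the flat, without forcing it; let go and leave the key standing in the screw, and leave everything else where it is.

Things in the scene. Friction and masses are not known exactly. Their poses are not given: they have to be found in the camera images.
- hub: Blue steel holder fixed to the table: a 70 x 70 mm block, its top 120 mm above the table, on a dark base plate 140 (x) x 110 (y) x 12 mm. Origin: centre of the underside, on the table; z up; y along the horizontal shaft, whose axis passes 70 mm above the origin. The upright set screw sits in the middle of the top.
- horn: Copper electrode arm. Origin on the shaft axis amid the holder; y along the shaft, z from the axis towards the electrode and normal to the shaft's flat. Shaft 32 mm thick, with a bare, bright flat 17 mm wide, 13.5 mm from the axis. At y = -115 mm a brass block (44 x 34 x 44 mm) carries the round copper electrode, 17 mm thick, which points along z. Pushing or clamping it with over 45 N marks the copper.
- horn_turn (a joint): Angle of the electrode arm (rad) about the holder's y axis. 0: electrode straight up, flat squarely facing the set screw; good within 0.1. Positive: the electrode leans to the holder's +x side. Starts between 0.45 and 0.9. It turns stiffly, 0.35 N m (some 5 N at the electrode's end), and stays where it is left.
- electrode_tip (a point): The end of the copper electrode, on its centre line, 94 mm from the shaft axis.
- screw_seat (a point): Centre of the holder's top face, on the screw's axis, 120 mm above the table; does not move with the screw. The steel screw head, about 24 mm wide, stands 5.5 to 7.8 mm above it at first. In its top: a hexagon socket 14.8 mm across flats, 14 mm deep, mouth bevelled. How the hexagon is turned is not measured: turn the key slowly under a light push until it drops in, or look.
- screw_end (a point): Where the screw's tip meets the shaft's flat, 83.5 mm above the table, inside the holder. Clockwise from above tightens; the screw sinks 5 mm per rad. It turns easily (0.1 N m or less) for 0.6 to 1.05 rad until the tip meets the flat (0.5 rad sooner on the round). Torque then climbs: snug is 0.1 to 0.18 N m above free turning (20 to 35 N); 0.22 above marks the copper. The thread holds when let go.
- hex_key: T-handled hex key, 220 g: a steel shank, hexagonal, 14 mm across flats, and an orange crossbar 80 mm long, 14 mm wide and 16 mm high on top. It stands upright in one of the two holes of the stand, its tip 10 mm above the table. Origin: centre of the tip's end face; z up the shank; x along the crossbar. Two flats of the hexagon face +x and -x.
- key_tip (a point): Centre of the end face of the hex key's shank (same point as the key's origin).
- key_bar (a point): Centre of the orange crossbar, 126 mm above the tip.
- stand: Wooden stand 70 (x) x 180 (y) x 50 mm high, fixed, origin at the centre of its underside; two upright round holes 17.6 mm wide and 40 mm deep, at y = -55 and +55 mm, each holding a T-handled tool.
- nut_driver: T-handled nut driver with a round steel shank and a black crossbar, same size as the hex key, in the stand's other hole; leave it there. Origin: centre of the shank's end face.
- collar_a: Bystander: sheet-metal ring 100 mm wide, 60 mm high; origin: centre of its underside.
- collar_b: Bystander: sheet-metal ring 80 mm wide, 50 mm high; origin: centre of its underside.
- spare_electrode: Bystander: spare copper electrode standing upright, 22 mm wide, 65 mm high; origin: centre of its underside.
- spanner: Bystander: steel spanner lying on the table.
- hammer: Bystander: hammer lying on the table.
- grease_jar: Bystander: white jar with red cap, 60 mm wide, 70 mm high; origin: centre of its underside.
Mind the look-alikes: they are no part of the job. Leave any pink or yellow look-alike of the hex_key alone.

How it is judged:
By the outcome, as a careful person would: the job done as asked, in the order asked, and still so for the second after the job is handed in, with the robot touching nothing.
It also fails if it takes over 69 s, if anything falls off the work surface, if the arm or the gripper's body presses on something with over 40 N, if the wrist force passes 120 N, or if a joint passes its speed limit or range.

## Working session

There is one attempt and no reset: what is moved stays moved. The work goes in short steps, Python scripts to look and compute and a tool call to move; the robot and the scene stay as the last step left them, time stands still between calls to the robot, and variables do not carry over. Pictures are saved under pics/ and viewed, and the job is handed in when it is done.

Besides the shell and the picture viewer there is one more tool, called after "Emit:" as name(argument=value, ...) on one line, values as JSON. apply_moves: Moves the arm, as the interface text tells. Its arguments: {"type":"object","properties":{"targets":{"type":"string"}},"required":["targets"]}

```bash
ls; mkdir -p pics; cat > h.py <<'E'
import numpy as np, cv2
from bench import status, get_image, job, arm
def grab(n,fn):
    d=get_image(n); np.savez(''+fn+'.npz',**{k:np.array(v) for k,v in d.items()})
    cv2.imwrite('pics/'+fn+'.png',cv2.cvtColor(np.array(d['img']),cv2.COLOR_RGB2BGR)); return d
def load(fn): return dict(np.load(''+fn+'.npz'))
def proj(d,P):
    P=np.atleast_2d(np.array(P,float)); T=np.linalg.inv(np.array(d['world_from_camera']))
    c=P@T[:3,:3].T+T[:3,3]; s=c[:,:2]/c[:,2:]; r2=(s**2).sum(1,keepdims=True); s=s*(1+float(d['k1'])*r2)
    m=np.array(d['mtx']); return np.c_[s[:,0]*m[0,0]+m[0,2],s[:,1]*m[1,1]+m[1,2]]
def ray(d,uv):
    m=np.array(d['mtx']); q=np.array([(uv[0]-m[0,2])/m[0,0],(uv[1]-m[1,2])/m[1,1]]); s=q.copy()
    for _ in range(30): s=q/(1+float(d['k1'])*(s@s))
    T=np.array(d['world_from_camera']); v=T[:3,:3]@np.array([s[0],s[1],1]); return T[:3,3],v/np.linalg.norm(v)
def onz(d,uv,z):
    o,v=ray(d,uv); return o+v*(z-o[2])/v[2]
def crop(fn,x0,y0,x1,y1,out,k=None):
    im=cv2.imread('pics/'+fn+'.png')[y0:y1,x0:x1]; k=k or min(800/(x1-x0),600/(y1-y0))
    cv2.imwrite('pics/'+out+'.png',cv2.resize(im,None,fx=k,fy=k,interpolation=cv2.INTER_CUBIC))
E
python3 - <<'E'
from h import *
print(status.read_state())
for n in('scene','top','wrist'):
    d=grab(n,n+'0'); print(n,d['mtx'],d['k1'],d['world_from_camera'])
print(arm.tcp_to_grasp, [a for a in dir(arm) if a[0]!='_'])
E
```

```text
pics
{'clock': 0.0, 'joints': array([-9.42361084e-01,  3.85560561e-01,  6.61239092e-03, -5.24706791e-04,
       -1.19402039e+00, -2.58676213e-01]), 'joint_vel': array([ 5.57475229e-04,  1.75761788e-04, -2.86656642e-03,  1.12058965e-03,
       -8.98947542e-04,  9.24649330e-05]), 'joint_efforts': array([ 3.26050631e-04, -3.92287660e+01,  1.88401437e+01,  4.18611601e+00,
       -4.54950452e-03,  9.54794473e-06]), 'position': array([ 225.68993385, -582.11039815,  198.71018965]), 'ee_rot': array([-0.58268845,  0.39920147,  0.58401998,  0.40004127]), 'contact_force': array([ 0.31526945,  0.40385028, -0.14467688]), 'wrist_torque': array([ 0.04579253, -0.03497091, -0.01680843]), 'gripper_width': 85.67927332672569}
scene [[592.14277929   0.         327.7380858 ]
 [  0.         592.14277929 239.31415178]
 [  0.           0.           1.        ]] -0.0029026270257906384 [[ 7.22343070e-01  5.29227040e-01 -4.45128328e-01  1.14013989e+03]
 [ 6.91300344e-01 -5.35854062e-01  4.84731121e-01 -5.91248662e+02]
 [ 1.80089935e-02 -6.57859532e-01 -7.52925303e-01  1.10990518e+03]
 [ 0.00000000e+00  0.000000
[... 231 characters left out ...]
111939e-01  3.83132003e+02]
 [-9.99500072e-01  1.13562336e-02  2.95066556e-02  4.89292778e+00]
 [-3.09103616e-02 -1.54838321e-01 -9.87456148e-01  1.25175989e+03]
 [ 0.00000000e+00  0.00000000e+00  0.00000000e+00  1.00000000e+00]]
wrist [[361.6617585    0.         317.92933778]
 [  0.         361.6617585  240.03812571]
 [  0.           0.           1.        ]] -0.04266221573709457 [[-3.61840521e-01  8.99107157e-01  2.46328556e-01  1.62850587e+02]
 [ 9.32239493e-01  3.48701697e-01  9.66263640e-02 -6.07286204e+02]
 [ 9.82269778e-04  2.64600543e-01 -9.64357604e-01  3.73107206e+02]
 [ 0.00000000e+00  0.00000000e+00  0.00000000e+00  1.00000000e+00]]
-18.700000000000003 ['IKError', 'tcp_to_grasp']
```

View pics/scene0.png

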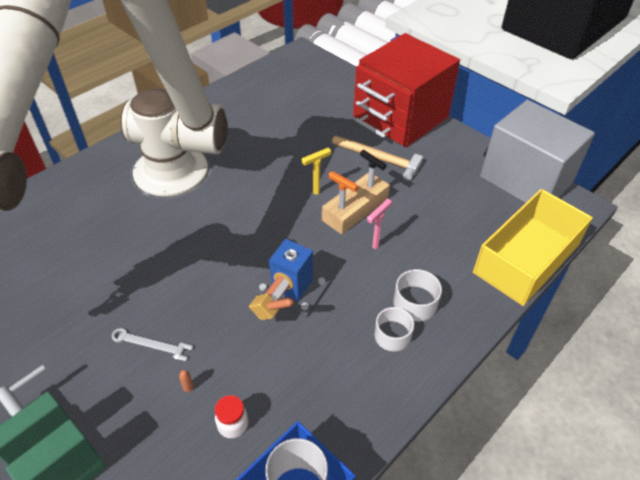

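View pics/top0.png

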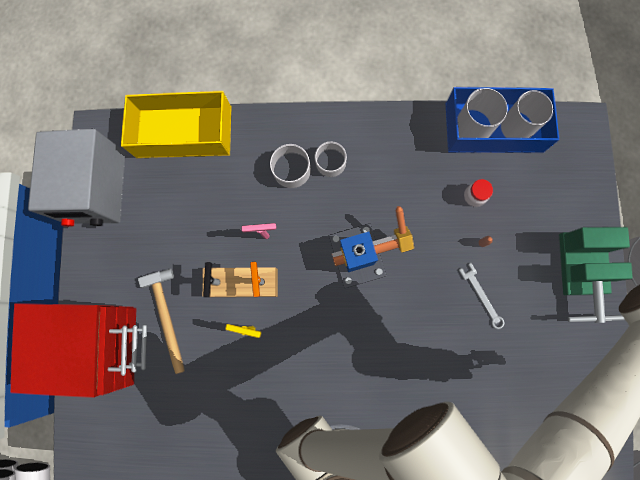

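View pics/wrist0.png

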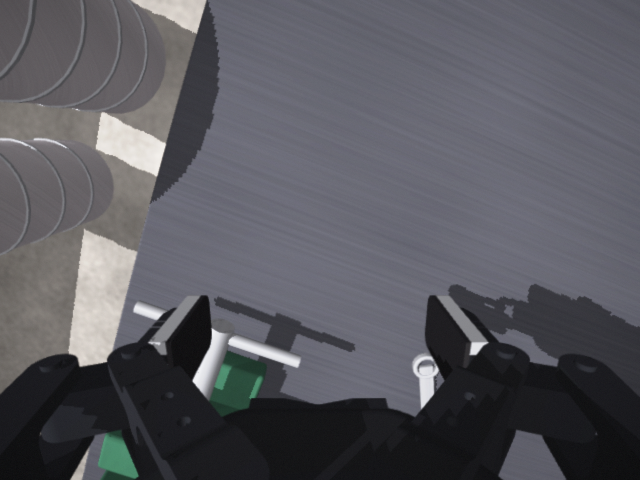

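The top view shows the hub at about (360,250), with the horn block at (404,241) and the electrode leaning up-image. The stand is at (240,282), the orange key bar at (257,279) and the black driver at (208,279).

```bash
python3 - <<'E'
from h import *
crop('top0',190,190,430,370,'c1'); crop('scene0',230,120,430,330,'c2')
E
```

```text
(no output)
```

View pics/c1.png

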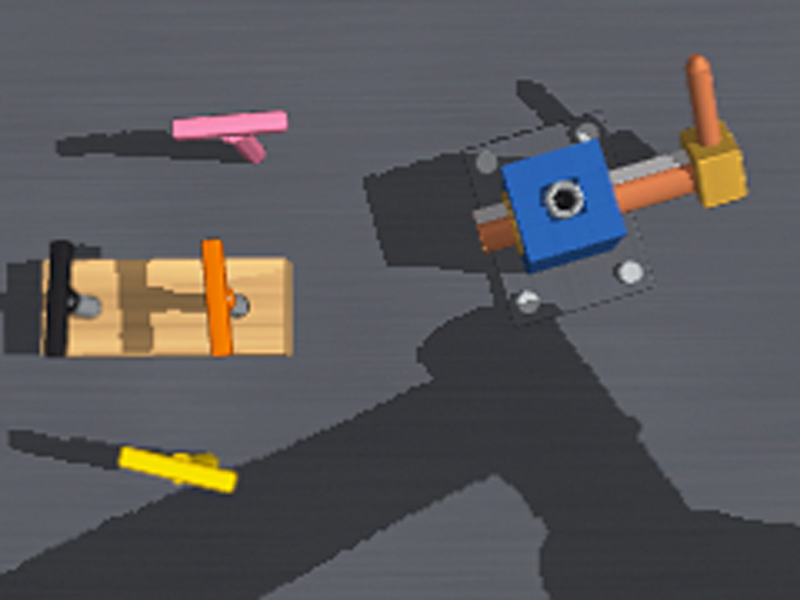

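View pics/c2.png

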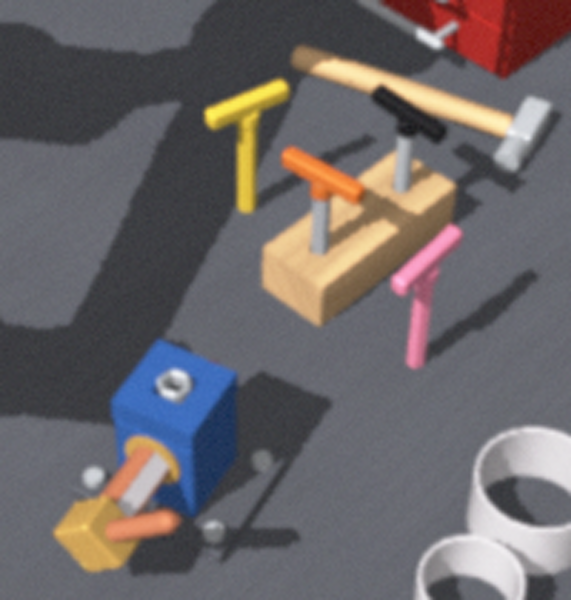

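```bash
python3 - <<'E'
from h import *
t=load('top0'); s=load('scene0')
def T(u,v): return (190+u/3.3333,190+v/3.3333)
k2=600/210
def S(u,v): return (230+u/k2,120+v/k2)
def tri(a,b):
    o1,v1=ray(t,a);o2,v2=ray(s,b)
    A=np.c_[v1,-v2]; x=np.linalg.lstsq(A,o2-o1,rcond=None)[0]; p,q=o1+v1*x[0],o2+v2*x[1]
    return (p+q)/2,np.linalg.norm(p-q)
print('screw',tri(T(565,199),S(174,384)), onz(t,T(565,199),126.5),onz(s,S(174,384),126.5))
print('bar',tri(T(217,298),S(322,173)), onz(t,T(217,298),144),onz(s,S(322,173),144))
for z,l in((144,[(204,241),(221,240),(213,355),(231,354)]),):
  for p in l: print('barT',onz(t,T(*p),z))
print('bar ends S',onz(s,S(285,155),136),onz(s,S(360,194),136))
for p in [(502,167),(600,141),(627,235)]: print('hubtop',onz(t,T(*p),120))
print('hub S', [onz(s,S(*p),120).round(1) for p in((162,340),(238,375),(190,437),(112,403))])
print('tip',tri(T(698,60),S(175,520)))
print('stand', [onz(t,T(*p),50).round(1) for p in((292,258),(285,355),(45,258),(42,355))])
print('blk', tri(T(240,303),S(320,248)))
E
```

```text
screw (array([529.75265331, -45.26152371, 124.32742262]), np.float64(3.3831112701454664)) [528.40334352 -46.47571448 126.5       ] [532.10752599 -45.1086742  126.5       ]
bar (array([462.20950497, 192.24301222, 139.07064481]), np.float64(2.5342211183562995)) [461.04777239 190.42251487 144.        ] [466.2968868  189.39295133 144.        ]
barT [499.89062381 199.82568896 144.        ]
barT [500.47953887 188.16149053 144.        ]
barT [422.6182136  192.71680545 144.        ]
barT [423.24342601 180.49014989 144.        ]
bar ends S [423.45631047 190.02207235 136.        ] [500.24819473 199.50653303 136.        ]
hubtop [552.11640037  -3.47816229 120.        ]
hubtop [569.61758783 -71.83644451 120.        ]
hubtop [503.74536579 -89.05907133 120.        ]
hub S [array([489.5, -17.3, 120. ]), array([556.4,  -1.1, 120. ]), array([573.2, -68.5, 120. ]), array([508.3, -87. , 120. ])]
tip (array([ 625.07624801, -137.53196574,  135.03870073]), np.float64(6.108071160831467))
stand [array([496.7, 151. ,  50. ]), array([425.7, 155.7,  50. ]), array([498. , 335.7,  50. ]), array([426.2, 336.1,  50. ])]
blk (array([465.00148158, 190.26246872,  52.79399912]), np.float64(4.047986833978349))
```

```bash
cat >> h.py <<'E'
from scipy.spatial.transform import Rotation as Ro
def yawz():
    s=status.read_state(); R=Ro.from_quat(s['ee_rot']).as_matrix(); return np.degrees(np.arctan2(R[1,2],R[0,2])),R,s
def plan(p,yaw=None):
    """delta (tool axes) to TCP p and spin so tool z has world yaw (mod 180)"""
    y,R,s=yawz(); d=R.T@(np.array(p)-s['position'])
    sp=0
    if yaw is not None: sp=-((yaw-y+90)%180-90)   # tool x is down: +spin = clockwise from above
    print('t%.2f'%s['clock'],'pos',s['position'].round(1),'yaw z %.1f'%y,'F',s['contact_force'].round(1),'M',s['wrist_torque'].round(2),'w %.1f'%s['gripper_width'],'j',s['joints'].round(2))
    print('delta',d.round(1),'spin',round(sp,1))
E
python3 - <<'E'
from h import *
y,R,s=yawz(); print(R.round(3))
plan([645,-135,250],14)
E
```

```text
[[-0.001 -0.932 -0.361]
 [ 0.001 -0.361  0.932]
 [-1.     0.     0.002]]
t0.15 pos [ 225.8 -582.3  199. ] yaw z 111.2 F [-1.  -0.7 -0.5] M [ 0.01 -0.   -0.03] w 85.2 j [-0.94  0.39  0.01 -0.   -1.19 -0.26]
delta [ -50.6 -552.5  265.6] spin -82.8
```

Emit:
apply_moves(targets="-40 -20 10 -5 0; -80 -40 20 -10 0; -80 -80 40 -17 0; -80 -552 266 -83 0; -80 -552 266 -83 0; -80 -552 266 -83 0; -80 -552 266 -83 0; -80 -552 266 -83 0; -80 -552 266 -83 0; -80 -552 266 -83 0")

```text
clock: 0.98
position: [481.5, -307.6, 279.3]
ee_rot: [-0.707, 0.008, 0.707, 0.008]
contact_force: [0.8, -0.1, -0.2]
gripper_width: 42.8
```

```bash
python3 - <<'E'
from h import *
plan([580,-100,280],14)
E
```

```text
t0.98 pos [ 481.5 -307.6  279.3] yaw z 178.7 F [ 0.8 -0.1 -0.2] M [-0.06 -0.04  0.  ] w 42.8 j [-0.29  0.25  0.01 -0.   -1.33  0.26]
delta [  -0.7 -209.8  -93.7] spin -15.3
```

Emit:
apply_moves(targets="0 -210 -94 -15 0; 0 -210 -94 -15 0; 0 -210 -94 -15 0; 0 -210 -94 -15 0; 0 -210 -94 -15 0; 0 -210 -94 -15 0; 0 -210 -94 -15 0; 0 -210 -94 -15 0")

```text
clock: 1.65
position: [580.9, -101.2, 278.6]
ee_rot: [-0.702, -0.083, 0.703, -0.083]
contact_force: [0.3, 0.7, -0.6]
gripper_width: 42.7
```

```bash
python3 - <<'E'
from h import *
plan([580,-100,280],14)
d=grab('wrist','w1'); d2=grab('scene','s1'); crop('s1',200,150,440,330,'s1c')
print(d['world_from_camera'])
E
```

```text
t1.65 pos [ 580.9 -101.2  278.6] yaw z -166.5 F [ 0.3  0.7 -0.6] M [-0.04  0.06 -0.02] w 42.7 j [ 0.1   0.28  0.05 -0.   -1.34  0.13]
delta [-1.4 -1.4  0.6] spin -0.5
[[-9.72390162e-01 -2.24923387e-01 -6.21839422e-02  5.95996983e+02]
 [-2.33359925e-01  9.38048934e-01  2.56139304e-01 -1.66749601e+02]
 [ 7.19860973e-04  2.63578579e-01 -9.64637660e-01  4.52830916e+02]
 [ 0.00000000e+00  0.00000000e+00  0.00000000e+00  1.00000000e+00]]
```

View pics/w1.png

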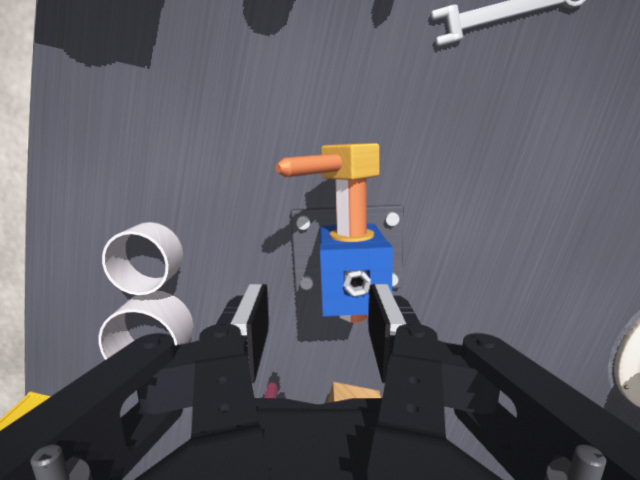

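View pics/s1c.png

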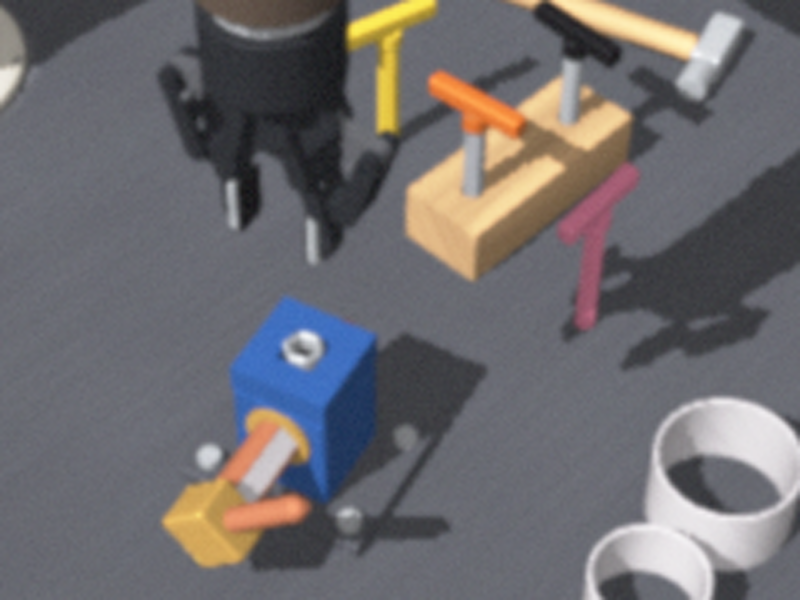

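The wrist view shows the screw at (357,283), the hub's top corners near (320,249), (388,247), (392,313) and (324,316), and the electrode tip at (282,167). The fingers are clear of everything.

```bash
python3 - <<'E'
from h import *
w=load('w1'); s=load('s1')
print('screw',onz(w,(357,283),126.5))
c=[onz(w,p,120) for p in((320,249),(389,247),(393,313),(324,316))]
print(np.round(c,1),np.mean(c,0))
print('tip', [ (z,onz(w,(281,167),z).round(1)) for z in (125,135,145)])
crop('w1',250,120,430,330,'w1c')
E
```

```text
screw [528.12448122 -46.99818772 126.5       ]
[[570.5 -70.2 120. ]
 [506.5 -87.6 120. ]
 [482.6 -21.6 120. ]
 [549.9  -2.2 120. ]] [527.40244177 -45.3563436  120.        ]
tip [(125, array([ 622.7, -137.7,  125. ])), (135, array([ 621.9, -138.6,  135. ])), (145, array([ 621. , -139.5,  145. ]))]
```

View pics/w1c.png

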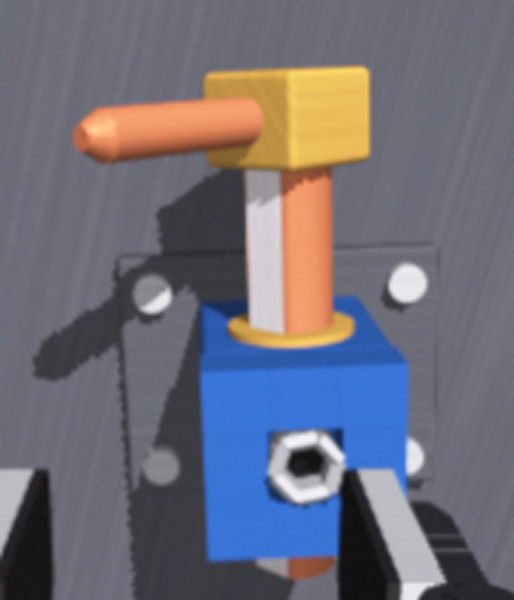

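```bash
python3 - <<'E'
from h import *
plan([614.3,-142.4,108],15)
E
```

```text
t1.75 pos [ 580.3 -102.9  279.1] yaw z -166.7 F [ 0.6 -0.7  0.1] M [-0.01  0.02 -0.02] w 42.5 j [ 0.1   0.28  0.05  0.   -1.34  0.13]
delta [171.   46.3 -24.1] spin -1.7
```

Emit:
apply_moves(targets="0 30 -15 -1.7 -0.4; 20 46 -24 -1.7 -0.4; 50 46 -24 -1.7 -0.4; 85 46 -24 -1.7 -0.4; 105 46 -24 -1.7 -0.4; 110 46 -24 -1.7 -0.4; 110 46 -24 -1.7 -0.4")

```text
clock: 2.33
position: [613.3, -143.0, 167.9]
ee_rot: [-0.7, -0.092, 0.702, -0.092]
contact_force: [-0.7, -0.1, 0.6]
gripper_width: 59.6
```

```bash
python3 - <<'E'
from h import *
plan([614.3,-142.4,108],15)
grab('wrist','w2'); grab('scene','s2'); crop('s2',200,180,360,330,'s2c')
E
```

```text
t2.33 pos [ 613.3 -143.   167.9] yaw z -165.1 F [-0.7 -0.1  0.6] M [ 0.01 -0.04 -0.01] w 59.6 j [ 0.03  0.42 -0.02  0.   -1.13  0.23]
delta [59.9 -0.3 -1.3] spin -0.1
```

View pics/w2.png

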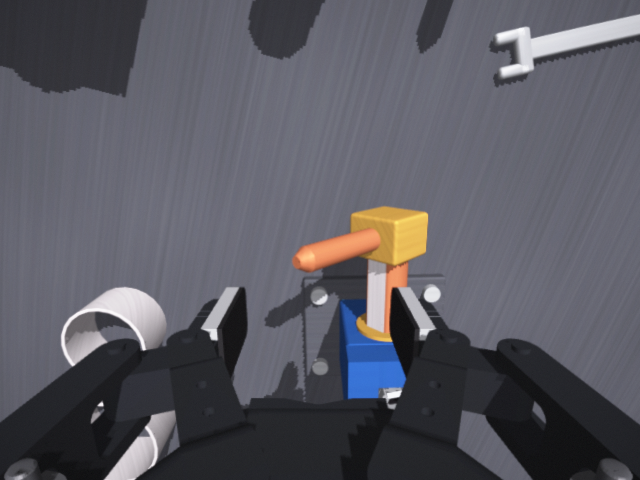

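View pics/s2c.png

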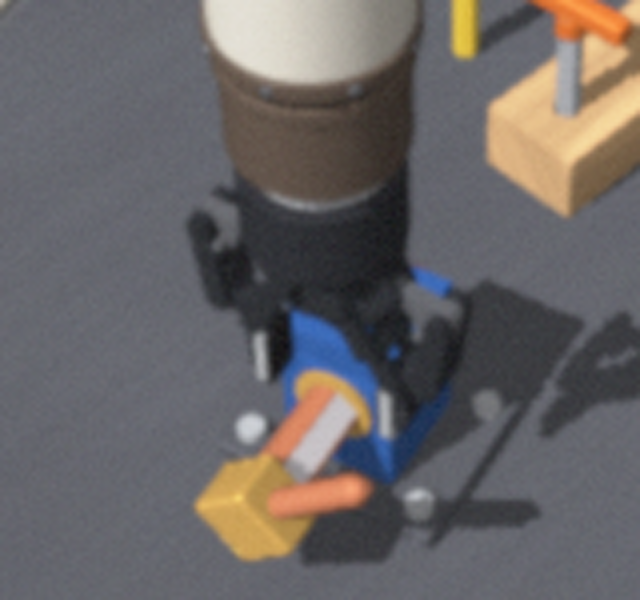

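```bash
python3 - <<'E'
from h import *
w=load('w2'); print(proj(w,[[614.3,-142.4,130],[613,-143,168]])); print(onz(w,(303,259),135))
E
```

```text
[[314.7507851  255.21650989]
 [317.08291016 277.2662623 ]]
[ 620.91000673 -139.8189404   135.        ]
```

Emit:
apply_moves(targets="20 0 0 0 -0.4; 40 0 0 0 -0.4; 55 0 0 0 -0.4; 60 0 0 0 -0.4; 60 0 0 0 -0.4")

```text
clock: 2.85
position: [615.0, -141.8, 109.9]
ee_rot: [0.701, 0.092, -0.701, 0.093]
contact_force: [-0.4, 0.2, -0.1]
gripper_width: 59.8
```

```bash
python3 - <<'E'
from h import *
plan([614.3,-142.4,108],15)
grab('wrist','w3')
E
```

```text
t2.85 pos [ 615.  -141.8  109.9] yaw z -165.0 F [-0.4  0.2 -0.1] M [-0.04 -0.02  0.01] w 59.8 j [ 0.03  0.47 -0.1   0.   -1.    0.23]
delta [1.9 0.4 0.8] spin 0.0
```

View pics/w3.png

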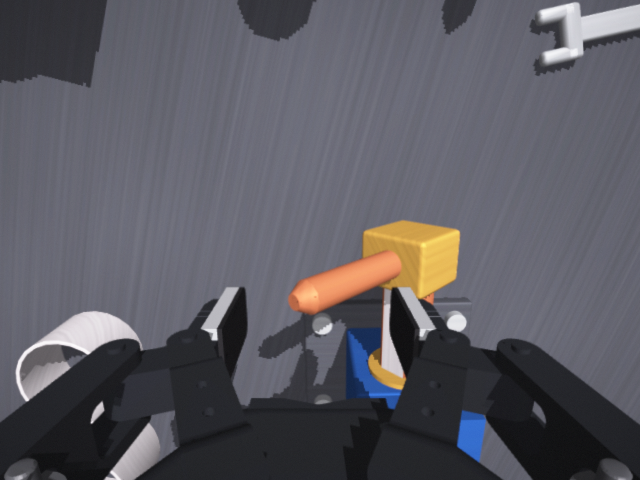

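Emit:
apply_moves(targets="0 0 8 0 -0.4; 0 0 16 0 -0.4; 0 0 24 0 -0.4; 0 0 32 0 -0.4; 0 0 40 0 -0.4; 0 0 48 0 -0.4; 0 0 55 0 -0.4; 0 0 62 0 -0.4; 0 0 67 0 -0.4; 0 0 70 0 -0.4")

```text
clock: 3.73
position: [546.4, -160.0, 109.4]
ee_rot: [-0.701, -0.092, 0.701, -0.092]
contact_force: [-0.2, -0.1, 0.6]
gripper_width: 59.9
```

```bash
python3 - <<'E'
from h import *
plan([614.3,-142.4,108],15)
grab('wrist','w4'); grab('scene','s4'); crop('s4',200,180,360,330,'s4c')
E
```

```text
t3.73 pos [ 546.4 -160.   109.4] yaw z -165.0 F [-0.2 -0.1  0.6] M [ 0.01 -0.    0.02] w 59.9 j [-0.    0.37 -0.26 -0.   -0.94  0.26]
delta [  1.3   0.6 -70.2] spin 0.0
```

View pics/w4.png

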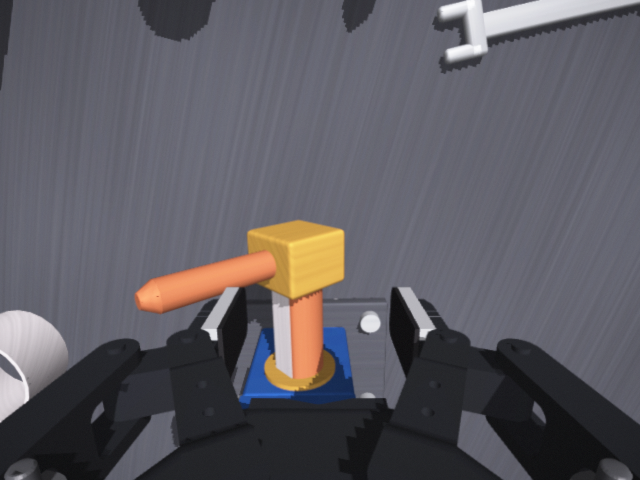

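View pics/s4c.png

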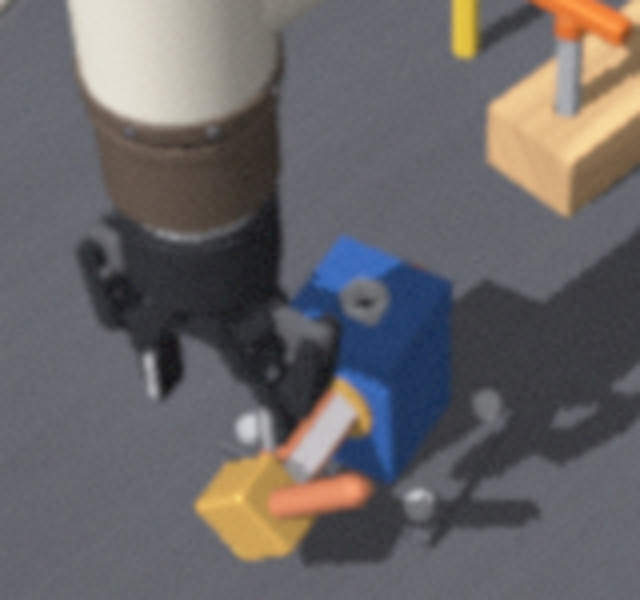

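```bash
python3 - <<'E'
from h import *
w=load('w3')
for z in (125,130,135,140): print(onz(w,(303,300),z))
d=load('s4'); 
print(proj(d,[[546.4,-160,109.4],[546.4-29,-160-7.8,117],[546.4+29,-160+7.8,117],[546.4+29,-160+7.8,140]]))
print(proj(load('s2'),[[613.3,-143,168],[613.3-29,-143-7.8,176],[613.3+29,-143+7.8,176]]))
E
python3 - <<'E'
from h import *
crop('w3',200,200,480,380,'w3c')
w=load('w4')
print(proj(w,[[546.4+29,-160+7.8,117],[546.4+29,-160+7.8,109],[546.4+29,-160+7.8,125],[546.4+29,-160+7.8,150]]))
E
```

```text
[ 619.59277382 -134.41214871  125.        ]
[ 619.96713527 -136.68951973  130.        ]
[ 620.34149672 -138.96689074  135.        ]
[ 620.71585817 -141.24426175  140.        ]
[[255.92144376 293.80298416]
 [243.50767114 285.86908751]
 [267.97795051 297.48519399]
 [267.31655463 290.82837174]]
[[283.03618741 290.63613299]
 [269.83081951 282.14139129]
 [296.130982   294.36654885]]
[[255.59939581 282.42005943]
 [258.17698437 276.58848403]
 [252.79229668 288.77390992]
 [242.15360696 312.88344745]]
```

View pics/w3c.png

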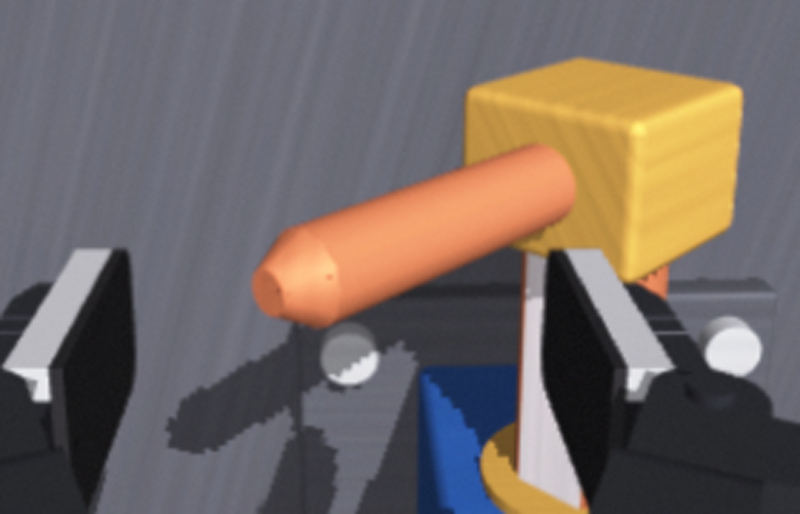

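```bash
python3 - <<'E'
from h import *
crop('s4',215,240,295,300,'s4d')
crop('w4',180,260,460,400,'w4d')
w=load('w4')
ux=np.array([.966,.259,0]); uy=np.array([-.259,.966,0]); c=np.array([546.4,-160,0])
for z in (110,117,125,133,140): print(z,proj(w,[c+30*ux-11*uy+[0,0,z],c+30*ux+11*uy+[0,0,z],c-30*ux-11*uy+[0,0,z],c-30*ux+11*uy+[0,0,z]]).round(0).tolist(), proj(load('s4'),[c+30*ux-11*uy+[0,0,z]]))
E
```

```text
110 [[257.0, 257.0], [259.0, 297.0], [376.0, 257.0], [374.0, 297.0]] [[265.25644226 303.31736114]]
117 [[255.0, 261.0], [257.0, 303.0], [378.0, 261.0], [376.0, 303.0]] [[265.04504876 301.3352323 ]]
125 [[252.0, 267.0], [254.0, 310.0], [381.0, 267.0], [379.0, 310.0]] [[264.80118535 299.04859652]]
133 [[249.0, 273.0], [251.0, 318.0], [384.0, 273.0], [381.0, 318.0]] [[264.55486468 296.73886194]]
140 [[245.0, 279.0], [248.0, 325.0], [387.0, 279.0], [384.0, 325.0]] [[264.33728909 294.69862008]]
```

View pics/s4d.png

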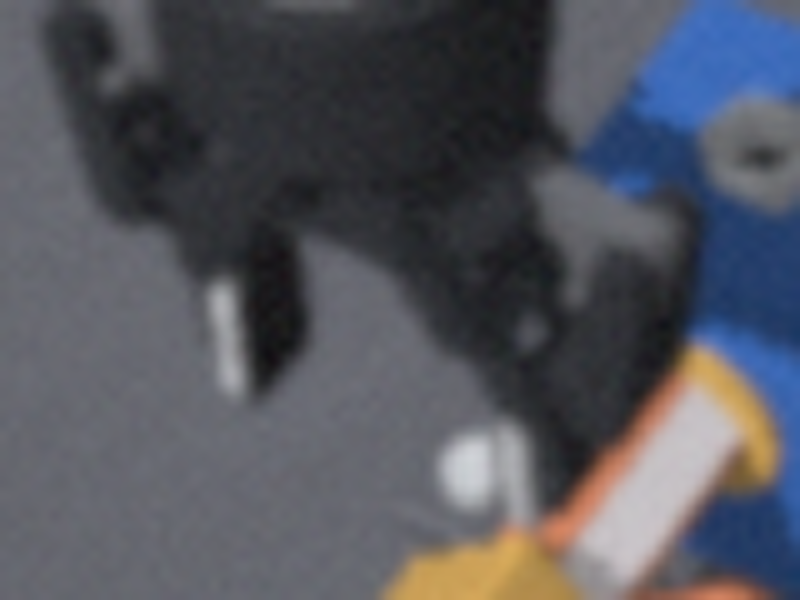

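View pics/w4d.png

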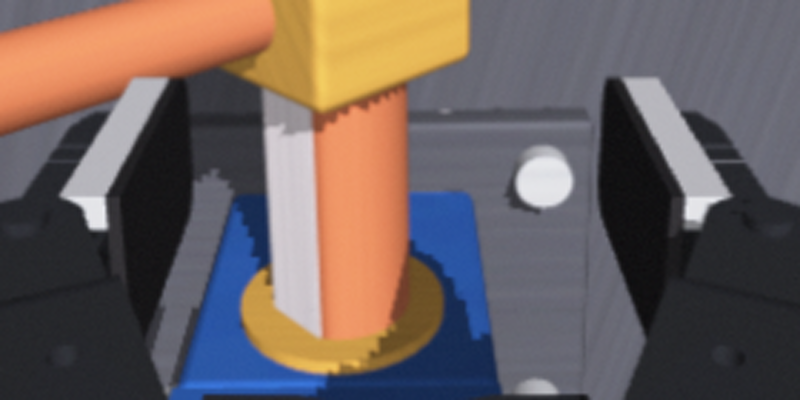

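```bash
python3 - <<'E'
from h import *
w=load('w4');s=load('s4')
def tri(d1,a,d2,b):
    o1,v1=ray(d1,a);o2,v2=ray(d2,b)
    x=np.linalg.lstsq(np.c_[v1,-v2],o2-o1,rcond=None)[0]; p,q=o1+v1*x[0],o2+v2*x[1]
    return (p+q)/2,np.linalg.norm(p-q)
p,e=tri(w,(403,288),s,(238.8,279.3)); print(p,e)
r=p-np.array([546.4,-160,109.4]); print('hubx',r@[.966,.259,0],'huby',r@[-.259,.966,0],'z',r[2])
# screw/block check of camera calibration at w4: block top etc
p,e=tri(w,(284,167) if 0 else (150,297),s,(200+368/4,180+489/4)); print('tip',p,e)
r=p-np.array([528.5,-46.3,70]); print('hubx',r@[.966,.259,0],'huby',r@[-.259,.966,0],'z',r[2])
E
```

```text
[ 512.83691388 -175.19635448  141.1172388 ] 2.6272184591467647
hubx -36.35779700453154 huby -5.9868391226780915 z 31.717238803109666
tip [ 623.13771165 -131.51443872  123.47947165] 4.464486355112981
hubx 69.34948982223699 huby -106.82831512094901 z 53.47947165351309
```

Emit:
apply_moves(targets="-25 0 0 0 -0.2; -45 0 -10 0 0.2; -45 0 -45 0 0.6; -45 0 -80 0 1; -45 0 -95 0 1; -45 0 -95 0 1; -45 0 -95 0 1")

```text
clock: 4.42
position: [639.1, -134.7, 153.2]
ee_rot: [-0.7, -0.093, 0.702, -0.093]
contact_force: [-2.3, -0.5, -0.4]
gripper_width: -0.1
```

```bash
python3 - <<'E'
from h import *
plan([614.3,-142.4,108],15)
grab('wrist','w5'); grab('scene','s5'); crop('s5',220,210,340,300,'s5c');crop('w5',180,160,460,370,'w5c')
y,R,s=yawz()
print(proj(load('w5'),[s['position']]),proj(load('s5'),[s['position']]))
E
```

```text
t4.42 pos [ 639.1 -134.7  153.2] yaw z -164.9 F [-2.3 -0.5 -0.4] M [ 0.03  0.03 -0.03] w -0.1 j [ 0.04  0.47  0.02 -0.   -1.12  0.22]
delta [45.2  1.  25.9] spin 0.1
[[318.75262734 277.01266496]] [[294.85175691 299.74720196]]
```

View pics/w5c.png

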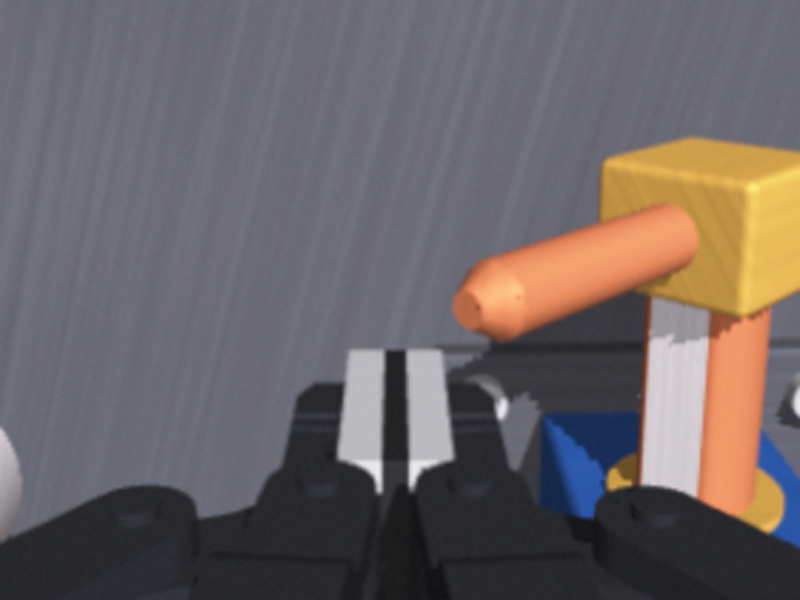

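View pics/s5c.png

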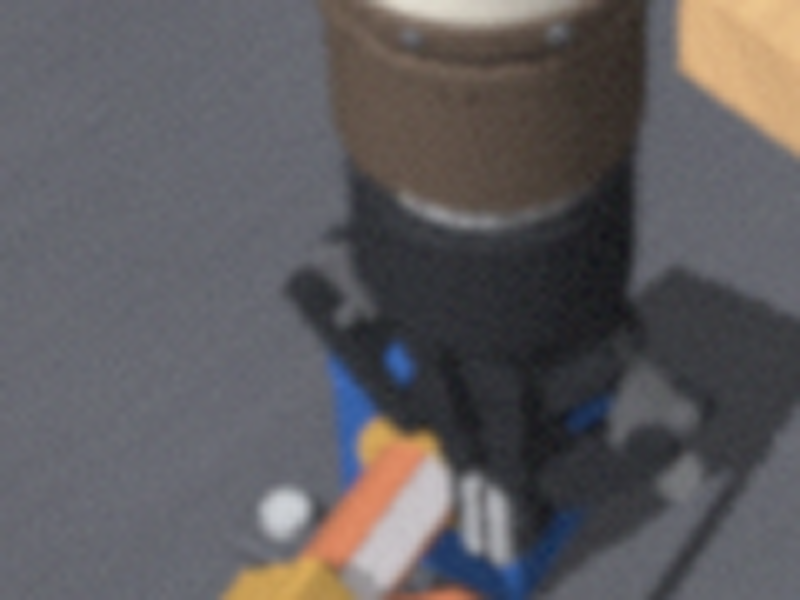

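```bash
cat >> h.py <<'E'
def tri(d1,a,d2,b):
    o1,v1=ray(d1,a);o2,v2=ray(d2,b)
    x=np.linalg.lstsq(np.c_[v1,-v2],o2-o1,rcond=None)[0]; p,q=o1+v1*x[0],o2+v2*x[1]
    return (p+q)/2,np.linalg.norm(p-q)
E
python3 - <<'E'
from h import *
w=load('w5');s=load('s5')
p,e=tri(w,(318.3,283),s,(294.4,294.8)); print(p,e); r=p-np.array([639.1,-134.7,153.2]); print(r@[.966,.259,0],r@[-.259,.966,0],r[2])
p,e=tri(w,(180+468/2.857,160+308/2.857),load('s0') if 0 else load('scene0'),(290.5,302)); print('tip',p,e)
crop('scene0',250,270,310,315,'s0d')
E
```

```text
[ 639.82932642 -138.82144012  174.51009866] 2.3672445209680717
-0.3629236650809654 -4.170206696003186 21.310098662764403
tip [ 623.46837744 -135.0523117   130.85481299] 1.6740853914603253
```

View pics/s0d.png

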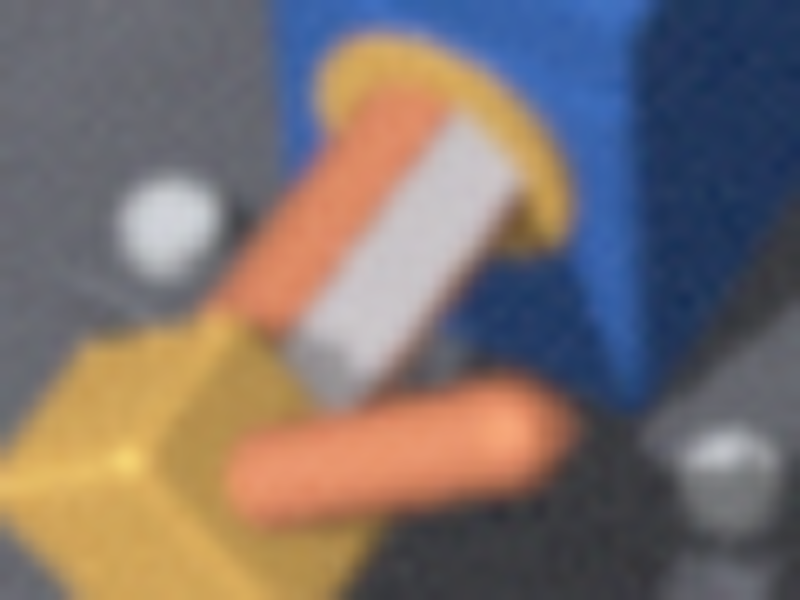

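```bash
python3 - <<'E'
from h import *
plan([656.8,-131,80],15)
E
```

```text
t4.52 pos [ 638.1 -135.3  153.9] yaw z -165.0 F [-1.   0.2 -0.6] M [-0.02  0.03  0.02] w 0.3 j [ 0.04  0.46  0.02 -0.   -1.12  0.22]
delta [ 73.9   0.8 -19.3] spin 0.0
```

Emit:
apply_moves(targets="10 1 -19 0 1; 40 1 -19 0 1; 74 1 -19 0 1; 74 1 -19 0 1; 74 1 -13 0 1; 74 1 -6 0 1; 74 1 1 0 1; 74 1 8 0 1; 74 1 15 0 1; 74 1 22 0 1")

```text
clock: 5.35
position: [632.9, -140.3, 91.3]
ee_rot: [0.714, 0.092, -0.687, 0.096]
contact_force: [16.9, 7.7, 14.6]
gripper_width: 0.0
```

```bash
python3 - <<'E'
from h import *
plan([656.8,-131,80],15)
grab('wrist','w6'); grab('scene','s6'); crop('s6',220,210,340,300,'s6c')
E
```

```text
t5.35 pos [ 632.9 -140.3   91.3] yaw z -164.7 F [16.9  7.7 14.6] M [ 2.16 -4.65 -0.02] w 0.0 j [ 0.03  0.49 -0.11  0.   -0.93  0.23]
delta [ 12.2  -2.8 -25.1] spin 0.3
```

View pics/w6.png

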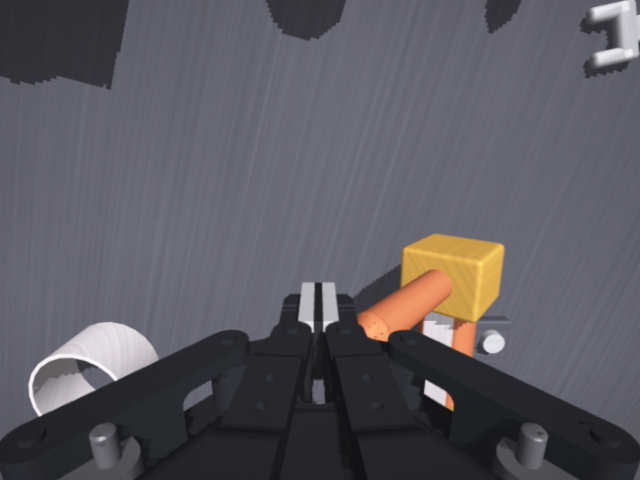

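View pics/s6c.png

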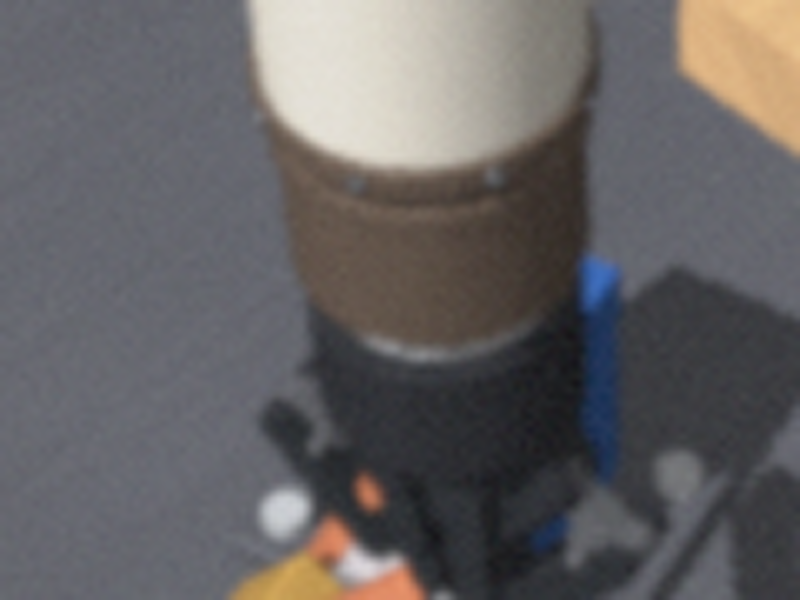

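Emit:
apply_moves(targets="0 0 -10 0 1; 0 0 -20 0 1; -15 0 -25 0 1; -30 0 -25 0 1; -30 0 -25 0 1")

```text
clock: 5.87
position: [643.6, -135.8, 113.5]
ee_rot: [0.703, 0.092, -0.699, 0.093]
contact_force: [1.1, -0.6, 1.4]
gripper_width: -0.2
```

```bash
python3 - <<'E'
from h import *
plan([656.8,-131,80],15)
grab('wrist','w7'); crop('w7',200,180,480,390,'w7c')
print(proj(load('w7'),[yawz()[2]['position']]))
E
```

```text
t5.87 pos [ 643.6 -135.8  113.5] yaw z -165.0 F [ 1.1 -0.6  1.4] M [ 0.   -0.04 -0.06] w -0.2 j [ 0.04  0.5  -0.03  0.   -1.04  0.22]
delta [ 33.6  -1.3 -13.9] spin 0.0
[[318.27888909 276.72463839]]
```

View pics/w7c.png

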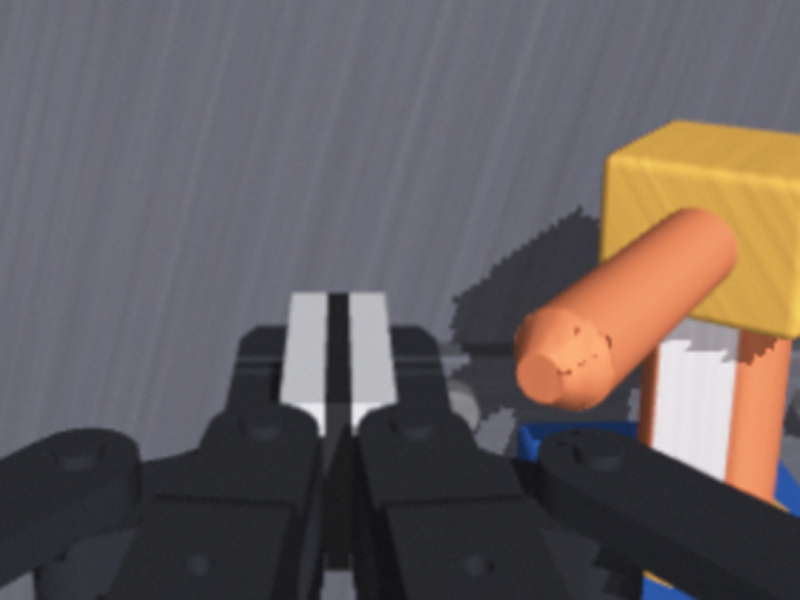

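```bash
cat >> h.py <<'E'
H=np.array([528.5,-46.3,70.]); UX=np.array([np.cos(np.radians(15)),np.sin(np.radians(15)),0]); UY=np.array([-UX[1],UX[0],0])
def tipang(d,uv,Y=-115):
    o,v=ray(d,uv); k=(Y-(o-H)@UY)/(v@UY); p=o+k*v-H; a,b=p@UX,p[2]; print('hubx %.1f z %.1f r %.1f ang %.3f'%(a,b,np.hypot(a,b),np.arctan2(a,b)))
E
python3 - <<'E'
from h import *
for f,uv in(('w1',(281.5,167)),('w3',(295,302)),('w7',(389,312.3))): tipang(load(f),uv)
E
```

```text
hubx 63.2 z 91.2 r 111.0 ang 0.606
hubx 67.9 z 70.8 r 98.1 ang 0.765
hubx 57.5 z 80.9 r 99.3 ang 0.618
```

Emit:
apply_moves(targets="13 0 0 0 1; 13 0 4 0 1; 13 0 10 0 1; 12 0 16 0 1; 8 0 22 0 1; 4 0 29 0 1; 0 0 36 0 1; -3 0 42 0 1; -5 0 47 0 1; -5 0 47 0 1")

```text
clock: 6.75
position: [595.9, -147.9, 116.6]
ee_rot: [0.701, 0.092, -0.701, 0.092]
contact_force: [1.0, 0.2, 1.4]
gripper_width: -0.1
```

```bash
python3 - <<'E'
from h import *
plan([656.8,-131,80],15)
grab('wrist','w8'); crop('w8',200,180,480,390,'w8c')
E
```

```text
t6.75 pos [ 595.9 -147.9  116.6] yaw z -165.0 F [1.  0.2 1.4] M [ 0.16 -0.33 -0.  ] w -0.1 j [ 0.02  0.43 -0.14  0.   -1.    0.24]
delta [ 36.7  -0.6 -63.1] spin 0.0
```

View pics/w8c.png

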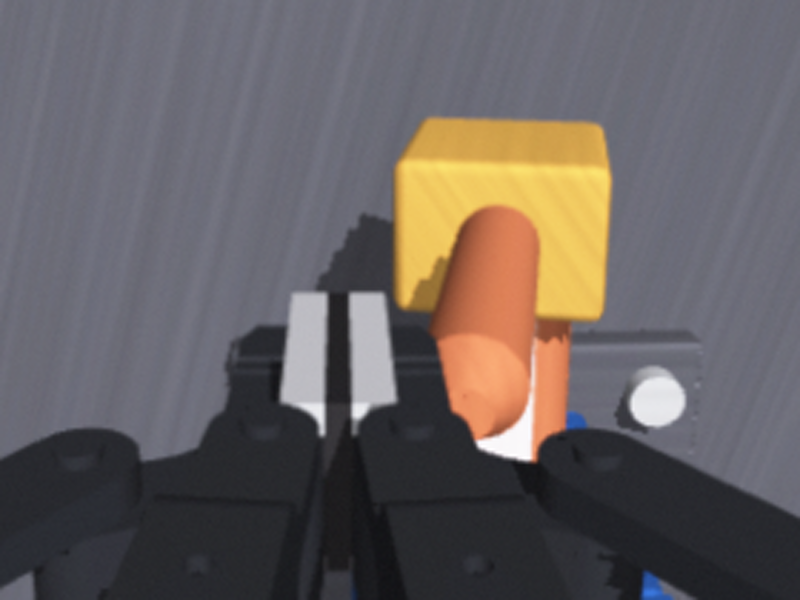

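```bash
python3 - <<'E'
from h import *
tipang(load('w8'),(200+470/2.857,180+402/2.857))
crop('w8',330,260,410,345,'w8d')
E
```

```text
hubx 19.7 z 92.5 r 94.6 ang 0.209
```

View pics/w8d.png

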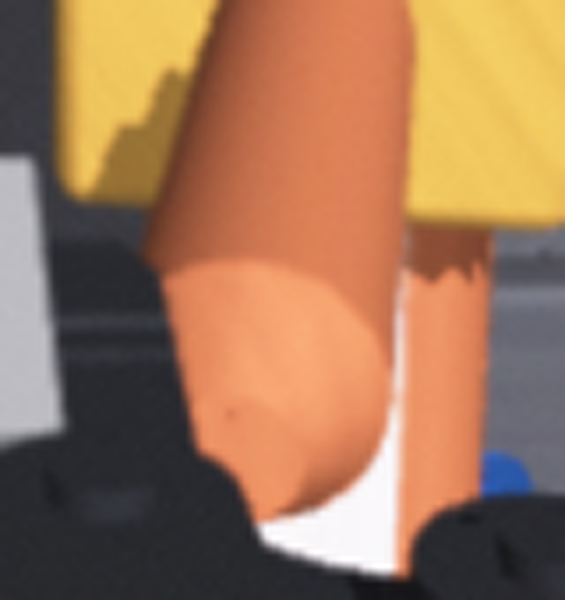

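Emit:
apply_moves(targets="0 0 5 0 1; -1 0 10 0 1; -1 0 15 0 1; -2 0 18 0 1; -2 0 18 0 1; -2 0 13 0 1; -2 0 3 0 1; -2 0 -10 0 1; -2 0 -10 0 1")

```text
clock: 7.55
position: [606.9, -144.6, 115.6]
ee_rot: [-0.7, -0.093, 0.702, -0.093]
contact_force: [0.7, 0.1, 0.5]
gripper_width: 0.0
```

```bash
python3 - <<'E'
from h import *
plan([656.8,-131,80],15)
grab('wrist','w9'); crop('w9',330,200,470,340,'w9c')
grab('scene','s9'); crop('s9',220,210,340,330,'s9c')
E
```

```text
t7.55 pos [ 606.9 -144.6  115.6] yaw z -165.0 F [0.7 0.1 0.5] M [-0.02 -0.02  0.02] w 0.0 j [ 0.03  0.45 -0.11  0.   -1.01  0.24]
delta [ 35.4  -0.1 -51.8] spin 0.0
```

View pics/w9c.png

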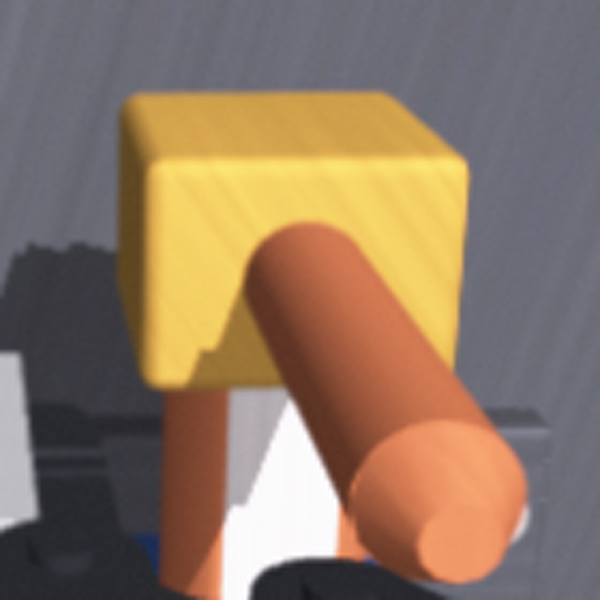

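View pics/s9c.png

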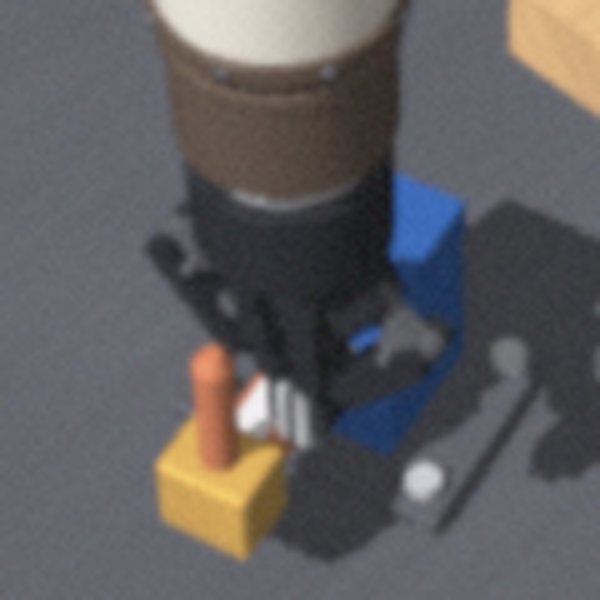

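```bash
cat >> h.py <<'E'
from scipy.optimize import least_squares
def fitblk(d,obs,p0=(0,0,0,0.0),yaw=15,tipw=1):
    # obs list of (local xyz in horn, uv)
    L=np.array([o[0] for o in obs],float); U=np.array([o[1] for o in obs],float)
    def model(p):
        R=Ro.from_euler('z',yaw,degrees=True)*Ro.from_euler('y',p[3])
        return proj(d,R.apply(L)+H+[p[0],p[1],p[2]])
    f=lambda p: np.r_[(model(p)-U).ravel(), np.array(p[:3])/1.5]
    r=least_squares(f,p0); print('fit',r.x.round(3),'res',(model(r.x)-U).round(1).tolist())
    return r.x
E
python3 - <<'E'
from h import *
d=load('w9'); k=600/140
c=lambda u,v:(330+u/k,200+v/k)
obs=[((22,-132,22),c(148,158)),((-22,-132,22),c(469,157)),((22,-98,22),c(147,388)),((22,-132,-22),c(120,93)),((-22,-132,-22),c(390,93)),((0,-115,94),c(462,543))]
for y in(14,15,16):
  fitblk(d,obs,yaw=y); fitblk(d,obs[:-1],yaw=y)
E
```

```text
fit [ 1.848  2.95  -1.677  0.018] res [[0.3, -0.4], [2.0, 1.5], [-2.5, 1.0], [-0.1, -1.5], [0.5, -0.0], [0.3, -0.9]]
fit [ 1.746  2.906 -2.319  0.008] res [[0.8, -0.6], [2.1, 1.1], [-2.0, 0.7], [-0.4, -1.6], [0.0, -0.3]]
fit [-0.133  2.277 -1.417  0.021] res [[-0.1, 0.1], [1.8, 0.8], [-2.0, 1.5], [-0.4, -1.1], [0.5, -0.7], [0.1, -0.9]]
fit [-0.257  2.261 -2.111  0.015] res [[0.2, -0.2], [1.8, 0.5], [-1.7, 1.1], [-0.4, -1.2], [0.2, -0.9]]
fit [-2.108  1.575 -1.178  0.023] res [[-0.6, 0.6], [1.6, 0.0], [-1.4, 2.0], [-0.6, -0.7], [0.4, -1.4], [-0.0, -0.8]]
fit [-2.254  1.584 -1.921  0.023] res [[-0.5, 0.3], [1.4, -0.2], [-1.3, 1.5], [-0.5, -0.9], [0.3, -1.5]]
```

```bash
python3 - <<'E'
from h import *
plan([513,11.7,150],15)
E
```

```text
t7.65 pos [ 605.2 -144.8  115.6] yaw z -165.0 F [ 0.7 -0.7  0.2] M [ 0.05  0.04 -0.04] w 0.0 j [ 0.02  0.45 -0.11 -0.   -1.01  0.24]
delta [ -34.  -175.1   48.7] spin 0.0
```

Emit:
apply_moves(targets="-40 0 0 0 1; -80 -15 10 0 1; -90 -55 20 0 0.5; -90 -95 30 0 0.2; -85 -135 40 0 0.2; -60 -175 49 0 0.2; -34 -175 49 0 0.2; -34 -175 49 0 0.2; -34 -175 49 0 0.2")

```text
clock: 8.4
position: [512.1, 11.0, 150.4]
ee_rot: [-0.699, -0.092, 0.703, -0.093]
contact_force: [0.9, 0.1, 0.7]
gripper_width: 34.1
```

```bash
python3 - <<'E'
from h import *
plan([513,11.7,150],15)
d=grab('wrist','w10'); print(proj(d,[[528.5,-46.3,126.5]]))
u,v=proj(d,[[528.5,-46.3,126.5]])[0].astype(int); crop('w10',u-40,v-40,u+40,v+40,'w10c'); print(u,v)
E
```

```text
t8.40 pos [512.1  11.  150.4] yaw z -164.9 F [0.9 0.1 0.7] M [-0.02 -0.05 -0.02] w 34.1 j [ 0.34  0.24 -0.34  0.   -1.   -0.08]
delta [ 0.4 -0.5 -1. ] spin 0.1
[[314.76047559 156.47958089]]
314 156
```

View pics/w10.png

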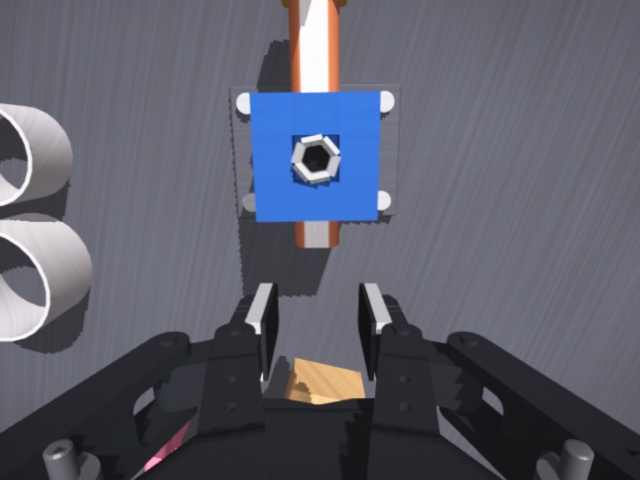

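View pics/w10c.png

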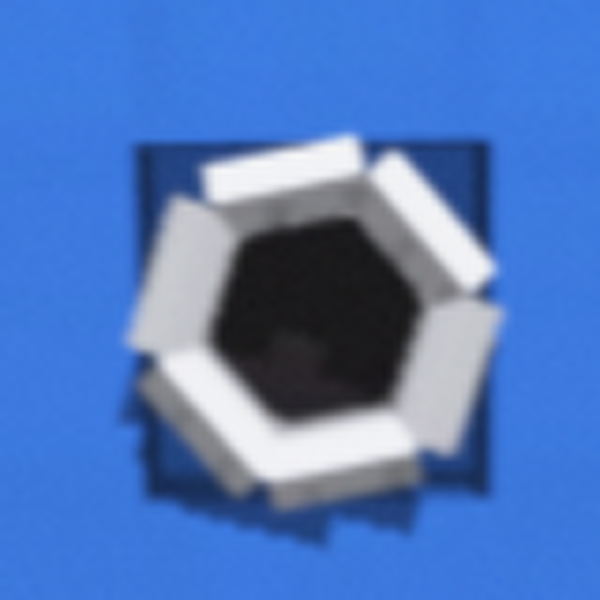

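```bash
python3 - <<'E'
from h import *
d=load('w10')
def P(u,v): return onz(d,(274+u/7.5,116+v/7.5),126.5)
def yaw(a,b):
    v=P(*b)-P(*a); return np.degrees(np.arctan2(v[1],v[0]))
for a,b in [((203,170),(355,140)),((180,197),(135,345)),((390,155),(490,285)),((160,360),(255,475)),((270,500),(420,465)),((500,310),(455,455)),((240,240),(350,218)),((290,420),(390,400)),((350,218),(420,300)),((215,325),(290,420)),((240,240),(215,325)),((420,300),(390,400))]:
    y=yaw(a,b); print(round(y,1),'edge mod60',round(y%60,1),'normal mod60',round((y+90)%60,1))
print('centre',P(316,316), 'inner',P(317,320))
print('hub corners',[onz(d,p,120).round(1) for p in((250,92),(381,91),(378,220),(257,221))])
E
```

```text
-154.1 edge mod60 25.9 normal mod60 55.9
87.0 edge mod60 27.0 normal mod60 57.0
143.8 edge mod60 23.8 normal mod60 53.8
144.6 edge mod60 24.6 normal mod60 54.6
-151.8 edge mod60 28.2 normal mod60 58.2
88.3 edge mod60 28.3 normal mod60 58.3
-153.9 edge mod60 26.1 normal mod60 56.1
-153.7 edge mod60 26.3 normal mod60 56.3
146.5 edge mod60 26.5 normal mod60 56.5
143.6 edge mod60 23.6 normal mod60 53.6
87.9 edge mod60 27.9 normal mod60 57.9
88.5 edge mod60 28.5 normal mod60 58.5
centre [527.56446507 -45.65307375 126.5       ] inner [527.42254947 -45.40088835 126.5       ]
hub corners [array([570.4, -69.6, 120. ]), array([503.3, -88.3, 120. ]), array([483.8, -20.9, 120. ]), array([551.3,  -2.1, 120. ])]
```

```bash
python3 - <<'E'
from h import *
plan([463,190,200],-84)
E
```

```text
t8.45 pos [513.9  10.8 151.8] yaw z -165.0 F [ 0.9 -0.2  0.5] M [-0.04  0.02  0.05] w 34.0 j [ 0.34  0.24 -0.33  0.   -1.   -0.08]
delta [ -48.4 -186.2    2.7] spin -81.0
```

Emit:
apply_moves(targets="-30 0 0 -7 0; -48 -25 0 -14 0; -48 -60 1 -21 0; -48 -95 2 -28 0; -48 -130 2 -35 0; -48 -160 3 -42 0; -48 -180 3 -49 0; -48 -186 3 -56 0; -48 -186 3 -63 0; -48 -186 3 -70 0")

```text
clock: 9.28
position: [464.1, 190.5, 201.1]
ee_rot: [0.521, 0.479, -0.519, 0.48]
contact_force: [-0.2, 0.6, -0.3]
gripper_width: 42.5
```

Emit:
apply_moves(targets="0 0 0 -7 0; 0 0 0 -11 0; 0 0 0 -11 0; 0 0 0 -11 0")

```text
clock: 9.62
position: [463.8, 189.8, 200.6]
ee_rot: [0.475, 0.524, -0.473, 0.525]
contact_force: [0.5, -0.0, 0.3]
gripper_width: 42.9
```

```bash
python3 - <<'E'
from h import *
plan([463,190,200],-84)
d=grab('wrist','w11'); d=grab('scene','s11'); d=grab('top','t11')
crop('s11',200,100,400,250,'s11c')
E
```

```text
t9.62 pos [463.8 189.8 200.6] yaw z -84.2 F [ 0.5 -0.   0.3] M [ 0.    0.04 -0.01] w 42.9 j [ 0.71  0.17 -0.29  0.   -1.11  0.96]
delta [ 0.6 -0.8 -0.2] spin -0.2
```

View pics/w11.png

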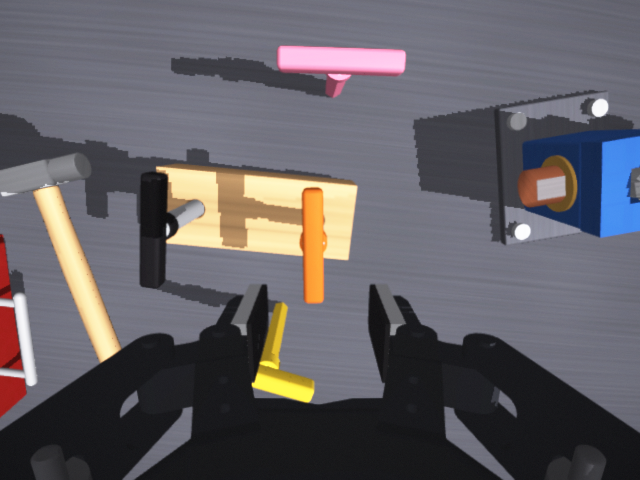

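View pics/s11c.png

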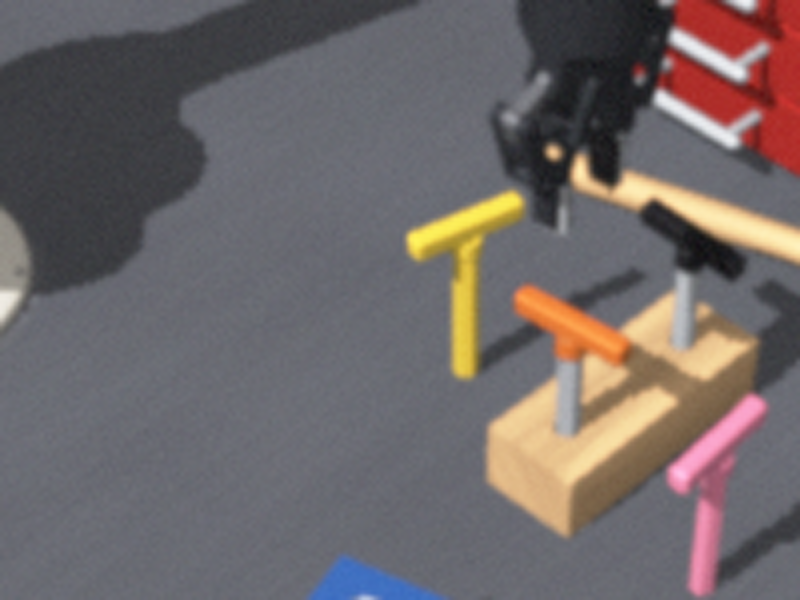

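```bash
python3 - <<'E'
from h import *
w=load('w11'); crop('w11',270,160,390,320,'w11c')
a=onz(w,(312.5,190),144); b=onz(w,(314,302),144); print(a,b,(a+b)/2,np.degrees(np.arctan2(*(a-b)[[1,0]])),np.linalg.norm(a-b))
print('TCP proj at bar', proj(w,[[463,190,144],[463,190,136]]))
print([onz(w,p,120).round(1) for p in((254,379),(314,393))],'yellow')
E
```

```text
[499.58672615 196.23812921 144.        ] [422.3776487  187.59276437 144.        ] [460.98218742 191.91544679 144.        ] 6.388991539811137 77.69159525988594
TCP proj at bar [[316.44461181 245.76667817]
 [316.49063167 242.53890309]]
[array([337.4, 229. , 120. ]), array([329. , 178.6, 120. ])] yellow
```

View pics/w11c.png

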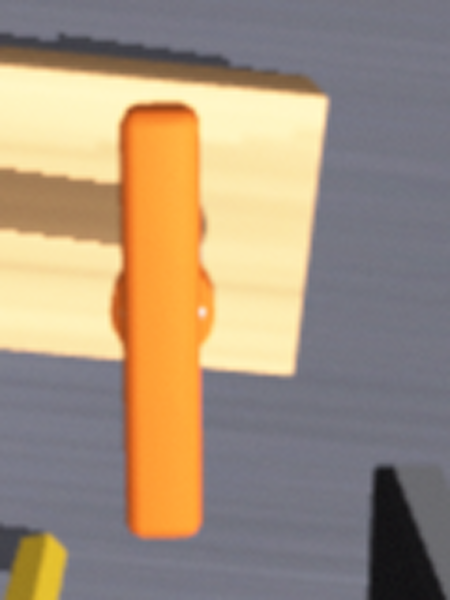

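```bash
python3 - <<'E'
from h import *
plan([461,192,120],-83.6)
E
```

```text
t9.77 pos [463.1 190.  199.8] yaw z -84.1 F [-0.7 -0.4 -0.5] M [ 0.03  0.   -0.01] w 42.7 j [ 0.71  0.17 -0.29  0.   -1.11  0.96]
delta [79.8 -1.9 -2.2] spin -0.5
```

Emit:
apply_moves(targets="20 -2 -2 -0.5 0.2; 50 -2 -2 -0.5 0.3; 75 -2 -2 -0.5 0.3; 80 -2 -2 -0.5 0.3; 80 -2 -2 -0.5 0.3; 80 -2 -2 -0.5 0.3")

```text
clock: 10.27
position: [461.3, 192.4, 120.3]
ee_rot: [0.471, 0.527, -0.47, 0.528]
contact_force: [1.2, -0.5, 1.4]
gripper_width: 29.8
```

```bash
python3 - <<'E'
from h import *
plan([461,192,96],-83.6)
d=grab('wrist','w12'); d=grab('scene','s12')
crop('s12',300,120,400,195,'s12c'); crop('w12',220,150,420,400,'w12c')
E
```

```text
t10.27 pos [461.3 192.4 120.3] yaw z -83.5 F [ 1.2 -0.5  1.4] M [-0.02 -0.02 -0.01] w 29.8 j [ 0.72  0.25 -0.41  0.   -0.91  0.96]
delta [24.3 -0.3  0.4] spin 0.1
```

View pics/w12c.png

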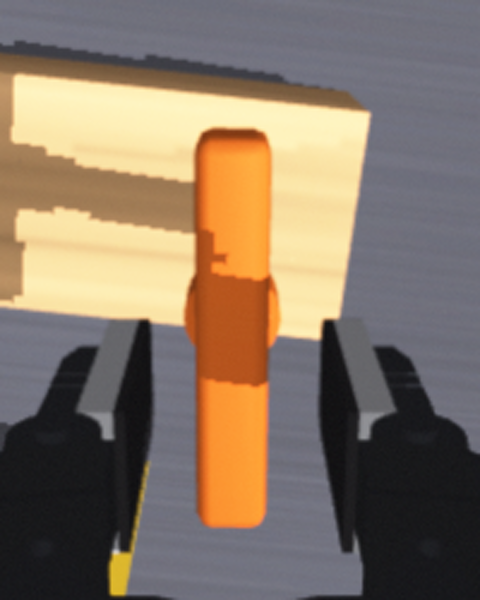

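View pics/s12c.png

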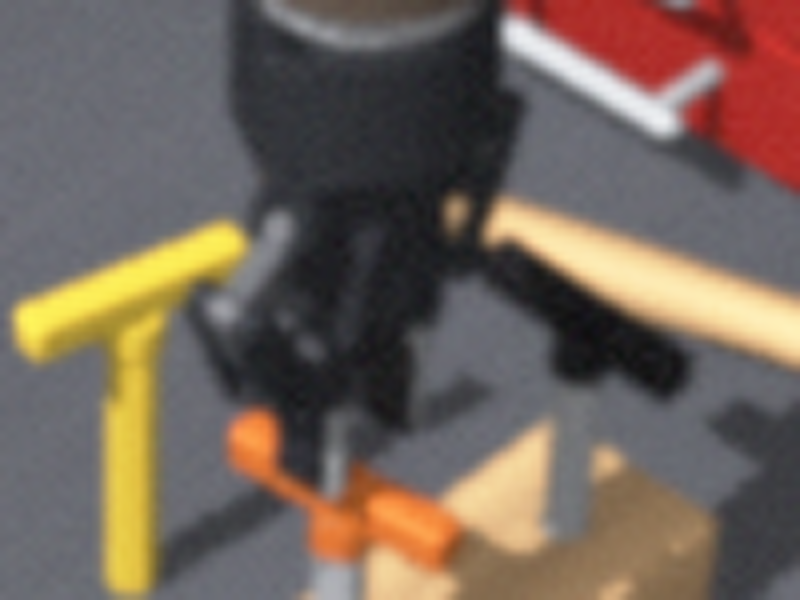

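```bash
python3 - <<'E'
from h import *
s=load('s12');w=load('w12')
a=np.radians(6.4);bx=np.array([np.cos(a),np.sin(a),0]);by=np.array([-bx[1],bx[0],0]);c=np.array([461.3,192.4,0])
for z in(120,130,140,150,160,170): print(z,proj(s,[c+11*bx-17*by+[0,0,z]]).round(1),'wrist R/L inner +x corner', proj(w,[c+11*bx-15*by+[0,0,z],c+11*bx+15*by+[0,0,z],c-11*bx+15*by+[0,0,z]]).round(1).tolist())
E
```

```text
120 [[341.1 192.1]] wrist R/L inner +x corner [[346.3, 254.1], [287.0, 253.9], [287.8, 294.1]]
130 [[341.3 189.1]] wrist R/L inner +x corner [[347.9, 260.3], [285.3, 260.2], [286.2, 302.3]]
140 [[341.4 186. ]] wrist R/L inner +x corner [[349.6, 267.3], [283.4, 267.1], [284.5, 311.4]]
150 [[341.6 182.9]] wrist R/L inner +x corner [[351.6, 275.1], [281.2, 275.0], [282.5, 321.6]]
160 [[341.7 179.8]] wrist R/L inner +x corner [[353.9, 284.0], [278.8, 283.8], [280.2, 333.1]]
170 [[341.9 176.6]] wrist R/L inner +x corner [[356.5, 294.2], [276.0, 294.0], [277.7, 346.1]]
```

Emit:
apply_moves(targets="12 0 0 0 0.3; 24 0 0 0 0.3; 24 0 0 0 0.3; 24 0 0 0 0.3")

```text
clock: 10.7
position: [460.8, 192.3, 96.2]
ee_rot: [0.471, 0.527, -0.47, 0.528]
contact_force: [0.7, 0.0, 0.2]
gripper_width: 30.0
```

```bash
python3 - <<'E'
from h import *
plan([461,192,96],-83.6)
d=grab('wrist','w13'); d=grab('scene','s13')
crop('s13',300,120,400,195,'s13c'); crop('w13',220,150,420,400,'w13c')
E
```

```text
t10.70 pos [460.8 192.3  96.2] yaw z -83.5 F [0.7 0.  0.2] M [-0.01  0.05 -0.04] w 30.0 j [ 0.72  0.28 -0.44  0.   -0.85  0.96]
delta [0.2 0.1 0.3] spin 0.1
```

View pics/w13c.png

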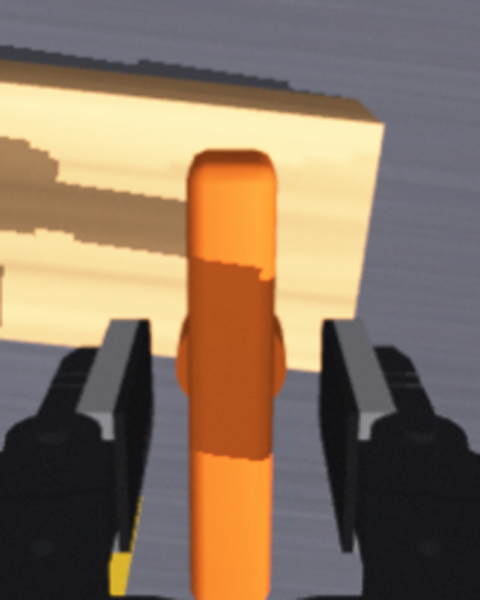

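View pics/s13c.png

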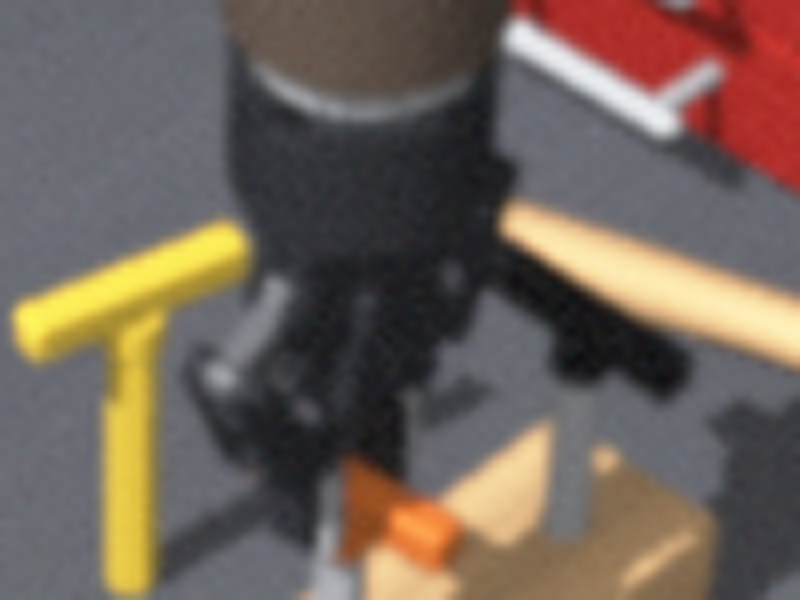

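Emit:
apply_moves(targets="1 0 0 0 0.6; 1 0 0 0 1; 1 0 0 0 1; 1 0 0 0 1; 1 0 0 0 1")

```text
clock: 11.22
position: [461.1, 192.6, 95.4]
ee_rot: [0.471, 0.527, -0.47, 0.528]
contact_force: [0.1, 0.6, 6.2]
gripper_width: 12.5
```

```bash
python3 - <<'E'
from h import *
plan([461,192,96],-83.6)
d=grab('wrist','w14')
crop('w14',220,150,420,400,'w14c')
E
```

```text
t11.22 pos [461.1 192.6  95.4] yaw z -83.4 F [0.1 0.6 6.2] M [0.08 0.21 0.02] w 12.5 j [ 0.72  0.28 -0.44  0.   -0.85  0.96]
delta [-0.6 -0.2  0.6] spin 0.2
```

View pics/w14c.png

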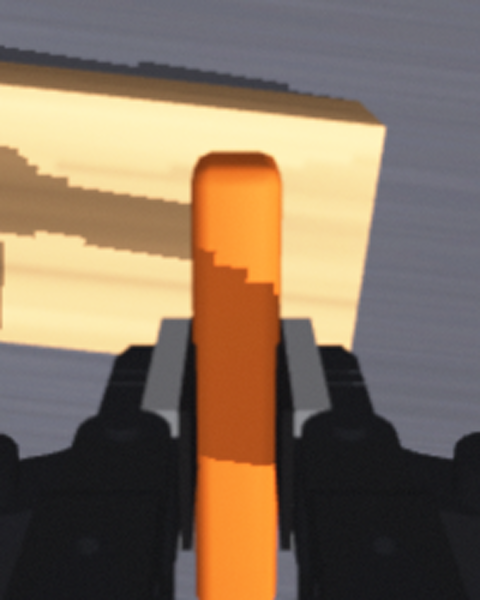

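Emit:
apply_moves(targets="-10 0 0 0 1; -25 0 0 0 1; -45 0 0 0 1; -70 0 0 0 1; -100 0 0 0 1; -125 0 0 0 1; -140 0 0 0 1; -145 0 0 0 1; -145 0 0 0 1")

```text
clock: 12.02
position: [460.1, 192.2, 239.5]
ee_rot: [0.471, 0.528, -0.47, 0.527]
contact_force: [0.3, -1.1, -2.6]
gripper_width: 12.6
```

```bash
python3 - <<'E'
from h import *
plan([461,192,240],-83.6)
d=grab('wrist','w15'); d=grab('scene','s15'); d=grab('top','t15')
crop('s15',270,70,430,230,'s15c'); crop('w15',220,150,420,400,'w15c')
E
```

```text
t12.02 pos [460.1 192.2 239.5] yaw z -83.5 F [ 0.3 -1.1 -2.6] M [ 0.02 -0.03  0.05] w 12.6 j [ 0.72  0.14 -0.23 -0.   -1.2   0.96]
delta [-0.5  0.8  0.3] spin 0.1
```

View pics/s15c.png

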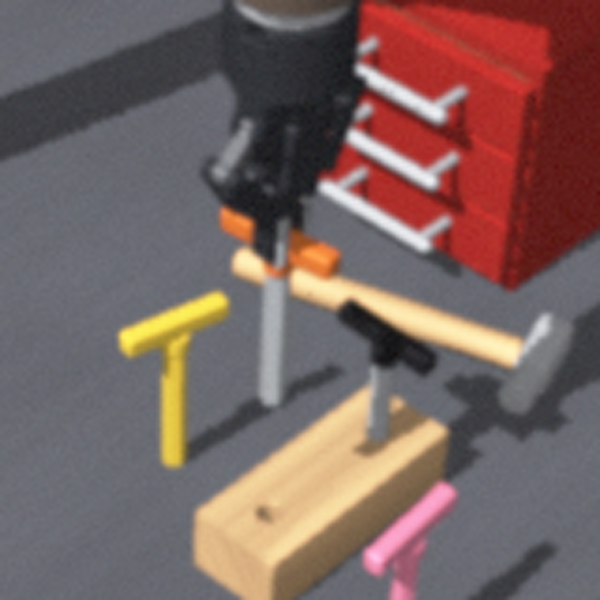

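View pics/w15c.png

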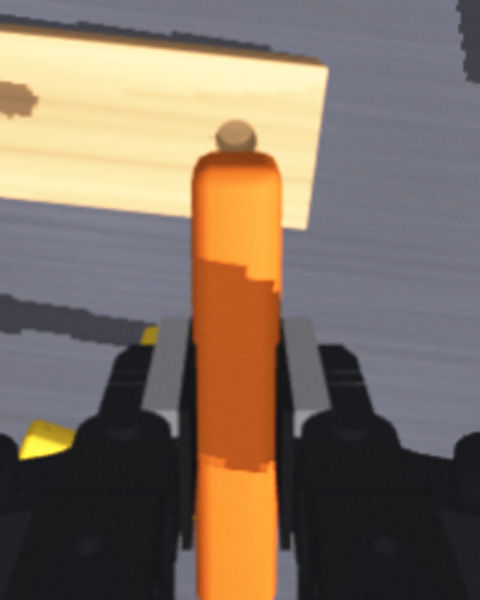

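```bash
python3 - <<'E'
from h import *
plan([527.5,-45.5,240],-93.5)
s=load('s15'); print(proj(s,[[461,192,154],[461,192,280]]))
E
```

```text
t12.17 pos [459.1 191.4 237.2] yaw z -83.5 F [ 0.3  0.8 -3.2] M [-0.03  0.03 -0.03] w 12.5 j [ 0.72  0.14 -0.23 -0.   -1.2   0.96]
delta [ -2.6  41.1 243.2] spin 10.0
[[341.96275003 175.83310287]
 [344.02255746 133.67346789]]
```

Emit:
apply_moves(targets="-3 5 30 2 1; -3 12 65 4 1; -3 18 100 6 1; -3 25 140 8 1; -3 31 180 10 1; -3 37 215 10 1; -3 41 238 10 1; -3 41 243 10 1; -3 41 243 10 1; -3 41 243 10 1")

```text
clock: 13.0
position: [527.9, -44.5, 240.9]
ee_rot: [-0.514, -0.485, 0.516, -0.484]
contact_force: [0.0, 0.0, -1.4]
gripper_width: 12.4
```

```bash
python3 - <<'E'
from h import *
plan([527.5,-45.5,240],-93.5)
d=grab('wrist','w16'); d=grab('scene','s16'); d=grab('top','t16')
crop('s16',240,180,340,280,'s16c'); crop('t16',300,190,420,290,'t16c')
print(proj(load('s16'),[[527.5,-45.5,153],[527.5,-45.5,127]]))
E
```

```text
t13.00 pos [527.9 -44.5 240.9] yaw z -93.5 F [ 0.   0.  -1.4] M [ 0.05  0.02 -0.  ] w 12.4 j [ 0.22  0.2  -0.15 -0.   -1.22  1.29]
delta [ 0.9 -0.3  1. ] spin -0.0
[[288.900503   245.36013821]
 [289.27870787 253.19676224]]
```

View pics/s16c.png

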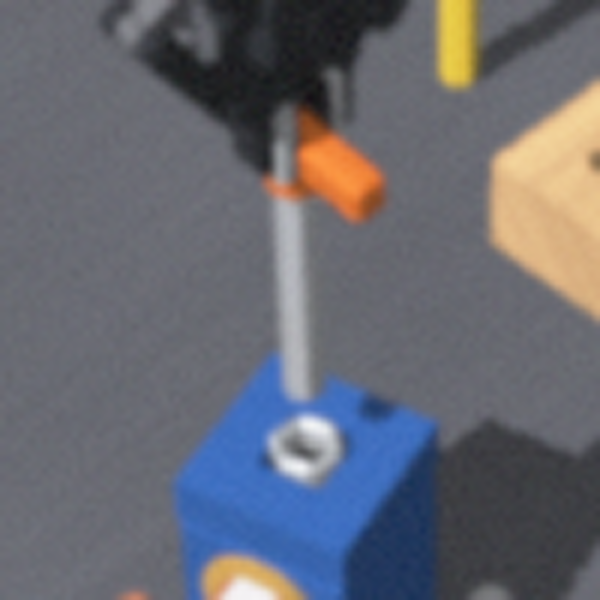

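View pics/t16c.png

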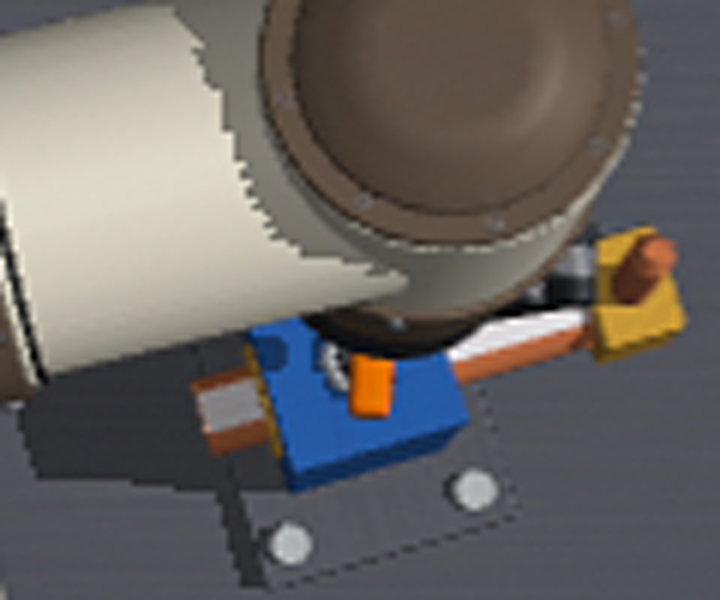

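View pics/w16.png

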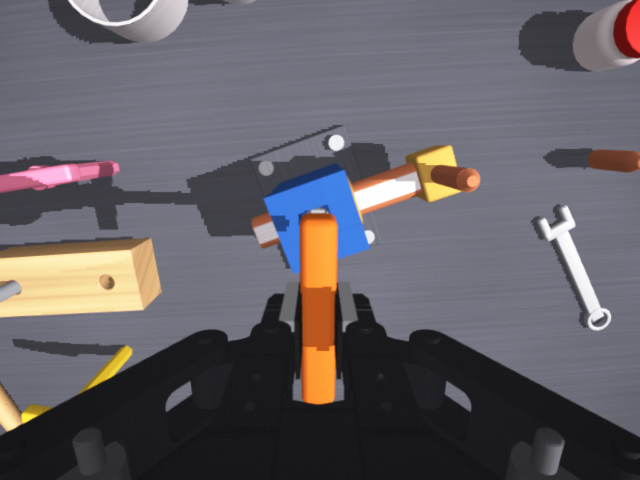

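```bash
python3 - <<'E'
from h import *
s=load('s16'); crop('s16',270,215,310,265,'s16d')
for z in(153,155,157): print('tip',onz(s,(289.8,245.7),z))
for z in(125.5,127): print('screw',onz(s,(291.2,254.5),z))
print('hubS0',onz(load('scene0'),(290.9,254.4),126.5))
E
```

```text
tip [529.54322749 -44.81754357 153.        ]
tip [530.81941802 -45.95962355 155.        ]
tip [532.09560855 -47.10170352 157.        ]
screw [532.15119849 -44.29394085 125.5       ]
screw [533.07762904 -45.12737012 127.        ]
hubS0 [532.10752599 -45.1086742  126.5       ]
```

View pics/s16d.png

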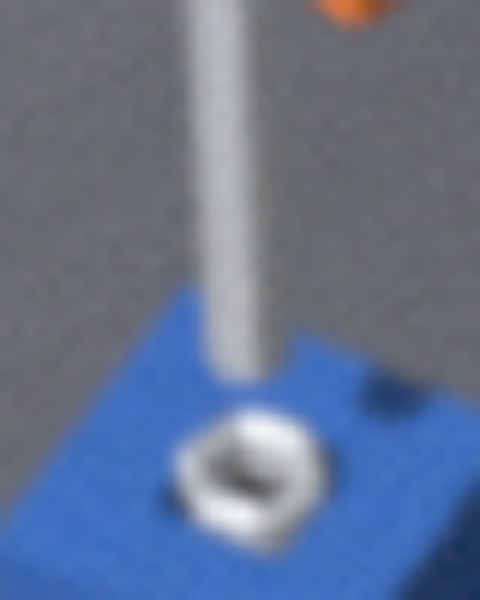

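```bash
python3 - <<'E'
from h import *
s=load('s16')
for z in(153,155): print('tip',onz(s,(290.3,246),z))
for z in(126,127): print('screw',onz(s,(290.9,253.8),z))
E
```

```text
tip [530.90170523 -44.65340197 153.        ]
tip [532.17505645 -45.79582501 155.        ]
screw [530.58672704 -43.66434686 126.        ]
screw [531.20625134 -44.22088862 127.        ]
```

Emit:
apply_moves(targets="8 0 0 0 1; 16 0 0 0 1; 22 0 0 0 1; 22 0 0 0 1; 22 0 0 0 1")

```text
clock: 13.57
position: [528.2, -44.6, 219.6]
ee_rot: [-0.514, -0.485, 0.515, -0.484]
contact_force: [-0.5, 0.1, -2.2]
gripper_width: 12.8
```

```bash
python3 - <<'E'
from h import *
plan([527.5,-45.5,240],-93.5)
d=grab('scene','s17'); d=grab('scene','s17b'); 
crop('s17',270,215,310,265,'s17d')
a=(cv2.imread('pics/s17.png').astype(float)+cv2.imread('pics/s17b.png'))/2
E
```

```text
t13.57 pos [528.2 -44.6 219.6] yaw z -93.5 F [-0.5  0.1 -2.2] M [-0.02 -0.03  0.02] w 12.8 j [ 0.22  0.21 -0.19  0.   -1.17  1.29]
delta [-20.4  -0.7   0.9] spin 0.0
```

View pics/s17d.png

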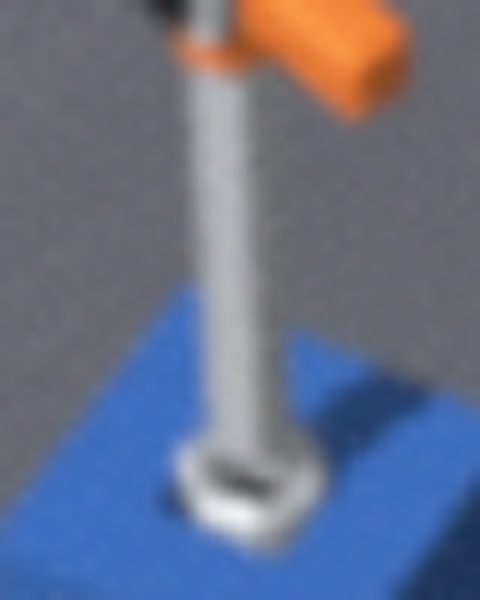

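Emit:
apply_moves(targets="3 0 0 0 1; 5 0 0 0 1; 7 0 0 0 1; 8 0 0 0 1; 8 0 0 0 1")

```text
clock: 14.08
position: [528.4, -44.8, 211.9]
ee_rot: [-0.515, -0.485, 0.515, -0.484]
contact_force: [0.5, -0.0, -2.6]
gripper_width: 12.5
```

```bash
python3 - <<'E'
from h import *
plan([527.5,-45.5,240],-93.5)
d=grab('scene','s18');
crop('s18',270,215,310,265,'s18d')
E
```

```text
t14.08 pos [528.4 -44.8 211.9] yaw z -93.5 F [ 0.5 -0.  -2.6] M [ 0.01 -0.02 -0.03] w 12.5 j [ 0.22  0.21 -0.2  -0.   -1.15  1.29]
delta [-28.1  -0.9   0.8] spin 0.0
```

View pics/s18d.png

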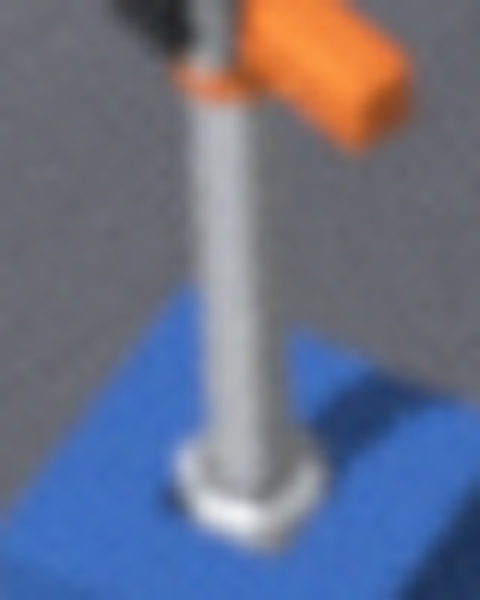

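Emit:
apply_moves(targets="1 0 0 0 1; 2 0 0 0 1; 3 0 0 0 1; 4 0 0 0 1; 4 0 0 0 1")

```text
clock: 14.55
position: [528.4, -44.7, 208.0]
ee_rot: [-0.515, -0.485, 0.515, -0.484]
contact_force: [-0.2, 0.1, -2.2]
gripper_width: 12.8
```

Emit:
apply_moves(targets="1 0 0 0 1; 2 0 0 0 1; 3 0 0 0 1; 4 0 0 0 1; 5 0 0 0 1; 5 0 0 0 1")

```text
clock: 15.05
position: [528.5, -44.7, 203.0]
ee_rot: [-0.515, -0.485, 0.515, -0.484]
contact_force: [-0.6, 0.6, -1.1]
gripper_width: 12.6
```

Emit:
apply_moves(targets="1 0 0 0 1; 2 0 0 0 1; 3 0 0 0 1; 4 0 0 0 1; 4 0 0 0 1")

```text
clock: 15.47
position: [528.6, -44.7, 199.0]
ee_rot: [-0.515, -0.485, 0.515, -0.485]
contact_force: [-0.0, 0.6, -1.8]
gripper_width: 12.8
```

```bash
python3 - <<'E'
from h import *
plan([527.5,-45.5,240],-93.5)
d=grab('scene','s19');
crop('s19',260,205,320,265,'s19d')
E
```

```text
t15.47 pos [528.6 -44.7 199. ] yaw z -93.5 F [-0.   0.6 -1.8] M [ 0.   -0.02  0.02] w 12.8 j [ 0.22  0.22 -0.22 -0.   -1.12  1.29]
delta [-41.   -1.    0.9] spin 0.0
```

View pics/s19d.png

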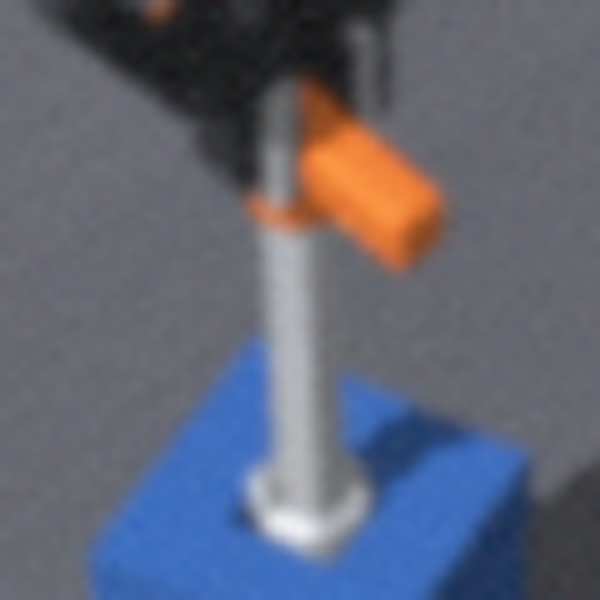

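Emit:
apply_moves(targets="1 0 0 0 1; 2 0 0 0 1; 2 0 0 0 1")

```text
clock: 15.77
position: [528.8, -44.8, 197.7]
ee_rot: [0.515, 0.484, -0.515, 0.485]
contact_force: [-0.5, 0.9, -0.3]
gripper_width: 12.5
```

```bash
python3 - <<'E'
from h import *
for i in range(1): plan([527.5,-45.5,240],-93.5)
E
```

```text
t15.77 pos [528.8 -44.8 197.7] yaw z -93.5 F [-0.5  0.9 -0.3] M [0.04 0.35 0.04] w 12.5 j [ 0.22  0.23 -0.23  0.   -1.12  1.29]
delta [-42.3  -1.2   0.8] spin 0.0
```

Emit:
apply_moves(targets="0.2 0 0 3 1; 0.5 0 0 6 1; 0.8 0 0 9 1; 1.0 0 0 12 1; 1.3 0 0 15 1; 1.5 0 0 18 1; 1.5 0 0 18 1")

```text
clock: 16.35
position: [528.7, -44.8, 196.9]
ee_rot: [0.585, 0.398, -0.584, 0.398]
contact_force: [-1.7, 0.3, 3.7]
gripper_width: 12.6
```

```bash
cat >> h.py <<'E'
def tq(n=6):
    L=[];F=[]
    for i in range(n):
        s=status.read_state(); L.append(s['wrist_torque']);F.append(s['contact_force'])
        if i<n-1: get_image('wrist')
    L=np.array(L);F=np.array(F); y=yawz()[0]
    print('t%.2f'%s['clock'],'yaw %.2f'%y,'M',L.mean(0).round(3),'sd',L.std(0).round(3)[2],'F',F.mean(0).round(1),'pos',s['position'].round(1))
E
python3 - <<'E'
from h import *
tq()
E
```

```text
t16.60 yaw -111.40 M [0.169 0.96  0.027] sd 0.049 F [-2.   0.3  5. ] pos [528.9 -44.9 196.8]
```

```bash
python3 - <<'E'
from h import *
grab('wrist','w20'); grab('scene','s20'); crop('s20',260,205,320,265,'s20d'); crop('w20',220,150,420,400,'w20c')
E
```

```text
(no output)
```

View pics/s20d.png

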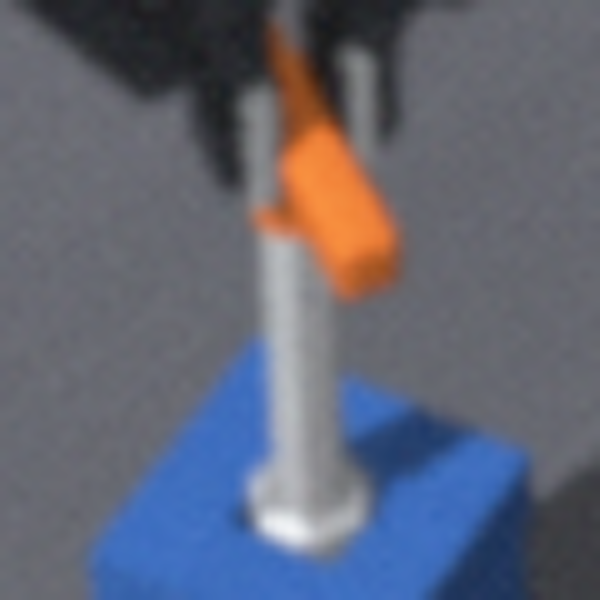

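View pics/w20c.png

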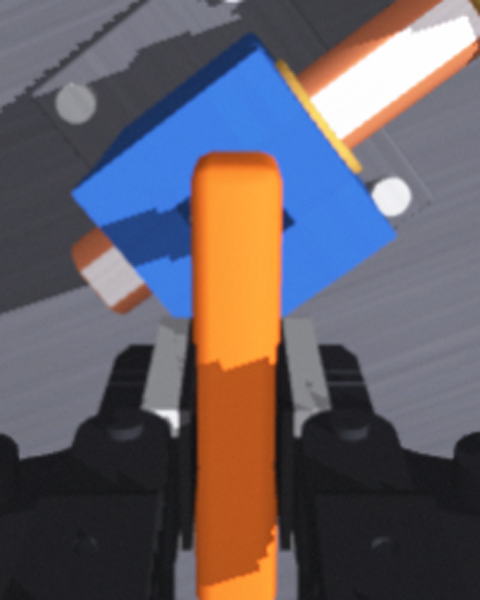

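Emit:
apply_moves(targets="0 0 0 3 1; 0 0 0 6 1; 0 0 0 9 1; 0.3 0 0 12 1; 0.3 0 0 12 1")

```text
clock: 17.12
position: [528.6, -44.8, 195.8]
ee_rot: [0.623, 0.335, -0.623, 0.335]
contact_force: [-1.1, 0.4, 2.6]
gripper_width: 12.5
```

```bash
python3 - <<'E'
from h import *
tq()
E
```

```text
t17.37 yaw -123.42 M [0.113 0.85  0.031] sd 0.029 F [-2.1  0.3  3.8] pos [528.7 -44.8 195.8]
```

Emit:
apply_moves(targets="0 0 0 2 1; 0.2 0 0 4 1; 0.4 0 0 6 1; 0.4 0 0 6 1")

```text
clock: 17.7
position: [528.7, -44.8, 195.3]
ee_rot: [-0.639, -0.302, 0.639, -0.302]
contact_force: [-2.6, -0.4, 4.3]
gripper_width: 12.4
```

```bash
python3 - <<'E'
from h import *
tq()
E
```

```text
t17.95 yaw -129.44 M [0.094 0.929 0.027] sd 0.025 F [-2.4  0.3  4.4] pos [528.7 -44.8 195.3]
```

Emit:
apply_moves(targets="0 0 0 2 1; 0.2 0 0 4 1; 0.3 0 0 4 1")

```text
clock: 18.2
position: [528.7, -44.8, 194.9]
ee_rot: [0.65, 0.279, -0.65, 0.279]
contact_force: [-2.3, 1.4, 4.8]
gripper_width: 12.5
```

```bash
python3 - <<'E'
from h import *
tq(5)
E
```

```text
t18.40 yaw -133.43 M [0.062 0.943 0.034] sd 0.039 F [-2.2  0.1  4.9] pos [528.7 -44.8 194.9]
```

Emit:
apply_moves(targets="0 0 0 2 1; 0.2 0 0 4 1; 0.3 0 0 4 1")

```text
clock: 18.65
position: [528.6, -44.8, 194.5]
ee_rot: [-0.659, -0.256, 0.659, -0.256]
contact_force: [-2.0, 0.5, 5.9]
gripper_width: 12.4
```

```bash
python3 - <<'E'
from h import *
tq(5)
E
```

```text
t18.85 yaw -137.43 M [0.08  0.933 0.02 ] sd 0.03 F [-2.2  0.3  5.2] pos [528.7 -44.7 194.6]
```

Emit:
apply_moves(targets="0 0 0 1.5 1; 0.2 0 0 3 1; 0.2 0 0 3 1")

```text
clock: 19.1
position: [528.6, -44.7, 194.3]
ee_rot: [-0.665, -0.239, 0.665, -0.239]
contact_force: [-2.1, -0.1, 5.7]
gripper_width: 12.2
```

```bash
python3 - <<'E'
from h import *
tq(5)
E
```

```text
t19.30 yaw -140.44 M [0.042 0.94  0.012] sd 0.04 F [-2.2  0.1  4.8] pos [528.6 -44.7 194.3]
```

Emit:
apply_moves(targets="0 0 0 1.5 1; 0.2 0 0 3 1; 0.2 0 0 3 1")

```text
clock: 19.55
position: [528.6, -44.7, 194.0]
ee_rot: [-0.671, -0.222, 0.672, -0.222]
contact_force: [-2.9, 1.1, 4.5]
gripper_width: 12.5
```

```bash
python3 - <<'E'
from h import *
tq(5)
E
```

```text
t19.75 yaw -143.45 M [0.059 0.923 0.027] sd 0.023 F [-2.1  0.3  4.4] pos [528.6 -44.7 194.1]
```

Emit:
apply_moves(targets="0 0 0 1.5 1; 0.2 0 0 3 1; 0.2 0 0 3 1")

```text
clock: 20.0
position: [528.6, -44.7, 193.8]
ee_rot: [-0.677, -0.204, 0.677, -0.204]
contact_force: [-2.6, -0.1, 4.3]
gripper_width: 12.6
```

```bash
python3 - <<'E'
from h import *
tq(5)
E
```

```text
t20.20 yaw -146.45 M [0.094 0.921 0.023] sd 0.025 F [-2.5 -0.1  3.8] pos [528.6 -44.7 193.8]
```

Emit:
apply_moves(targets="0 0 0 1 1; 0.1 0 0 2 1")

```text
clock: 20.37
position: [528.5, -44.7, 193.7]
ee_rot: [-0.681, -0.192, 0.681, -0.192]
contact_force: [-1.3, -0.4, 3.1]
gripper_width: 12.4
```

```bash
python3 - <<'E'
from h import *
tq(1);tq(5)
E
```

```text
t20.37 yaw -148.56 M [0.067 0.961 0.045] sd 0.0 F [-1.3 -0.4  3.1] pos [528.5 -44.7 193.7]
t20.57 yaw -148.48 M [0.095 0.919 0.053] sd 0.016 F [-2.5 -0.1  3.6] pos [528.5 -44.7 193.7]
```

Emit:
apply_moves(targets="0 0 0 1 1; 0.1 0 0 2 1")

```text
clock: 20.73
position: [528.5, -44.7, 193.5]
ee_rot: [-0.684, -0.18, 0.684, -0.18]
contact_force: [-2.1, 0.5, 2.7]
gripper_width: 12.7
```

```bash
python3 - <<'E'
from h import *
tq(1);tq(5)
E
```

```text
t20.73 yaw -150.57 M [0.066 0.905 0.069] sd 0.0 F [-2.1  0.5  2.7] pos [528.5 -44.7 193.5]
t20.93 yaw -150.49 M [0.107 0.894 0.051] sd 0.014 F [-2.2  0.   2.7] pos [528.5 -44.7 193.5]
```

Emit:
apply_moves(targets="0 0 0 1 1; 0.1 0 0 2 1")

```text
clock: 21.1
position: [528.5, -44.7, 193.4]
ee_rot: [-0.687, -0.168, 0.687, -0.168]
contact_force: [-3.0, 0.7, 2.8]
gripper_width: 12.2
```

```bash
python3 - <<'E'
from h import *
tq(1);tq(5)
E
```

```text
t21.10 yaw -152.57 M [0.157 0.961 0.041] sd 0.0 F [-3.   0.7  2.8] pos [528.5 -44.7 193.4]
t21.30 yaw -152.48 M [0.145 0.91  0.057] sd 0.035 F [-2.4  0.2  2.2] pos [528.5 -44.7 193.5]
```

Emit:
apply_moves(targets="0.1 0 0 1 1; 0.2 0 0 2 1")

```text
clock: 21.47
position: [528.5, -44.7, 193.3]
ee_rot: [-0.69, -0.156, 0.69, -0.156]
contact_force: [-1.8, 0.1, 2.9]
gripper_width: 12.3
```

```bash
python3 - <<'E'
from h import *
tq(6)
E
```

```text
t21.72 yaw -154.48 M [0.161 0.936 0.075] sd 0.033 F [-2.3  0.2  2.3] pos [528.5 -44.7 193.3]
```

Emit:
apply_moves(targets="0.1 0 0 1 1; 0.2 0 0 2 1")

```text
clock: 21.88
position: [528.6, -44.7, 193.2]
ee_rot: [-0.692, -0.144, 0.692, -0.144]
contact_force: [-1.9, 0.6, 2.6]
gripper_width: 12.7
```

```bash
python3 - <<'E'
from h import *
tq(6)
E
```

```text
t22.13 yaw -156.48 M [0.194 1.026 0.07 ] sd 0.036 F [-2.3  0.4  2.2] pos [528.6 -44.7 193.2]
```

Emit:
apply_moves(targets="0.1 0 0 1 1; 0.2 0 0 2 1")

```text
clock: 22.3
position: [528.6, -44.8, 193.1]
ee_rot: [-0.695, -0.131, 0.695, -0.132]
contact_force: [-2.1, 0.4, 3.1]
gripper_width: 12.3
```

```bash
python3 - <<'E'
from h import *
tq(6)
E
```

```text
t22.55 yaw -158.48 M [0.217 1.103 0.08 ] sd 0.025 F [-2.9  0.5  3. ] pos [528.7 -44.7 193.1]
```

Emit:
apply_moves(targets="0.1 0 0 1 1; 0.2 0 0 2 1")

```text
clock: 22.72
position: [528.7, -44.7, 193.0]
ee_rot: [0.697, 0.119, -0.697, 0.119]
contact_force: [-3.0, 0.7, 3.8]
gripper_width: 12.6
```

```bash
python3 - <<'E'
from h import *
tq(6)
E
```

```text
t22.97 yaw -160.47 M [0.236 1.203 0.092] sd 0.022 F [-2.8  0.5  4. ] pos [528.7 -44.7 193. ]
```

Emit:
apply_moves(targets="0 0 0 1 1; 0.1 0 0 2 1; 0.1 0 0 3 1; 0.1 0 0 3 1")

```text
clock: 23.3
position: [528.7, -44.7, 192.8]
ee_rot: [0.7, 0.101, -0.7, 0.101]
contact_force: [-3.9, 0.1, 4.4]
gripper_width: 12.7
```

```bash
python3 - <<'E'
from h import *
tq(8)
E
```

```text
t23.65 yaw -163.48 M [0.248 1.232 0.096] sd 0.016 F [-2.9  0.5  4.9] pos [528.7 -44.7 192.8]
```

Emit:
apply_moves(targets="0 0 0 1 1; 0.1 0 0 2 1; 0.1 0 0 2 1")

```text
clock: 23.9
position: [528.7, -44.7, 192.6]
ee_rot: [0.701, 0.089, -0.701, 0.089]
contact_force: [-3.7, 1.0, 4.9]
gripper_width: 12.5
```

```bash
python3 - <<'E'
from h import *
tq(8)
grab('scene','s21'); crop('s21',230,175,350,265,'s21d')
E
```

```text
t24.25 yaw -165.48 M [0.246 1.203 0.125] sd 0.026 F [-3.2  1.   5.1] pos [528.7 -44.7 192.6]
```

View pics/s21d.png

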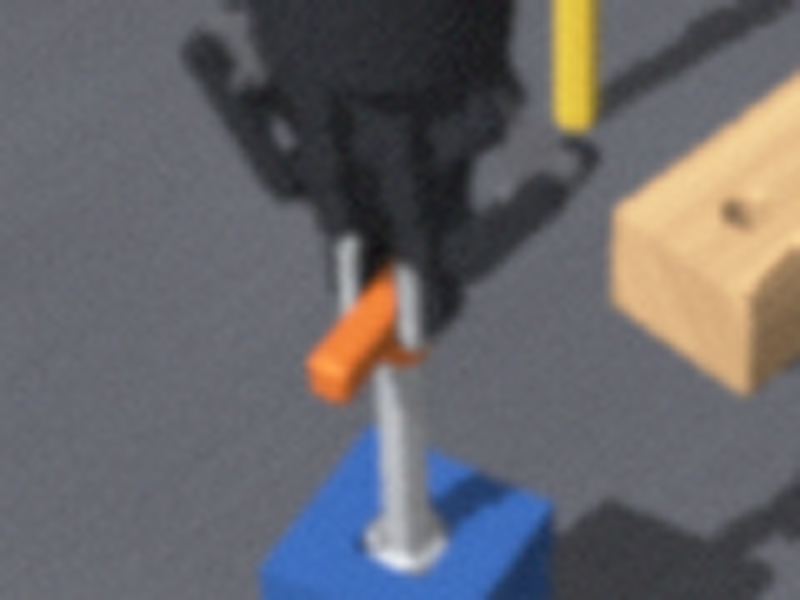

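Emit:
apply_moves(targets="0 0 0 1 1; 0 0 0 2 1; 0 0 0 2 1")

```text
clock: 24.55
position: [528.6, -44.7, 192.6]
ee_rot: [0.703, 0.077, -0.703, 0.077]
contact_force: [-2.9, 0.4, 5.0]
gripper_width: 12.4
```

```bash
python3 - <<'E'
from h import *
tq(10)
E
```

```text
t25.00 yaw -167.48 M [0.267 1.161 0.146] sd 0.025 F [-2.8  0.5  4.3] pos [528.7 -44.7 192.6]
```

Emit:
apply_moves(targets="0 0 0 1 1; 0 0 0 2 1; 0 0 0 2 1")

```text
clock: 25.25
position: [528.6, -44.7, 192.5]
ee_rot: [-0.704, -0.064, 0.704, -0.064]
contact_force: [-2.9, 1.2, 3.9]
gripper_width: 12.2
```

```bash
python3 - <<'E'
from h import *
tq(10)
E
```

```text
t25.70 yaw -169.48 M [0.29  1.074 0.142] sd 0.026 F [-2.5  0.7  3.7] pos [528.6 -44.7 192.5]
```

Emit:
apply_moves(targets="0 0 0 1 1; 0 0 0 2 1; 0 0 0 2 1")

```text
clock: 25.95
position: [528.5, -44.7, 192.4]
ee_rot: [-0.705, -0.052, 0.705, -0.052]
contact_force: [-2.6, 1.3, 2.4]
gripper_width: 13.0
```

```bash
python3 - <<'E'
from h import *
tq(14)
E
```

```text
t26.60 yaw -171.48 M [0.306 1.039 0.158] sd 0.035 F [-2.4  0.6  2.2] pos [528.5 -44.7 192.5]
```

Emit:
apply_moves(targets="0 0 0 0 0.5; 0 0 0 0 0.3; 0 0 0 0 0.2; 0 0 0 0 0.2; 0 0 0 0 0.2")

```text
clock: 27.02
position: [529.0, -44.8, 192.6]
ee_rot: [0.705, 0.052, -0.705, 0.052]
contact_force: [0.3, 0.5, -0.1]
gripper_width: 34.1
```

```bash
python3 - <<'E'
from h import *
tq(2)
grab('scene','s22'); crop('s22',230,175,350,265,'s22d')
grab('wrist','w22')
E
```

```text
t27.07 yaw -171.48 M [-0.001 -0.018 -0.039] sd 0.02 F [0.2 0.2 0.5] pos [528.9 -44.7 192.6]
```

View pics/w22.png

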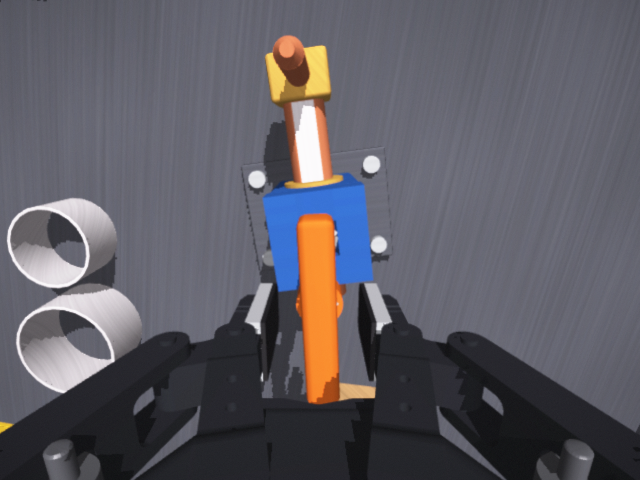

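View pics/s22d.png

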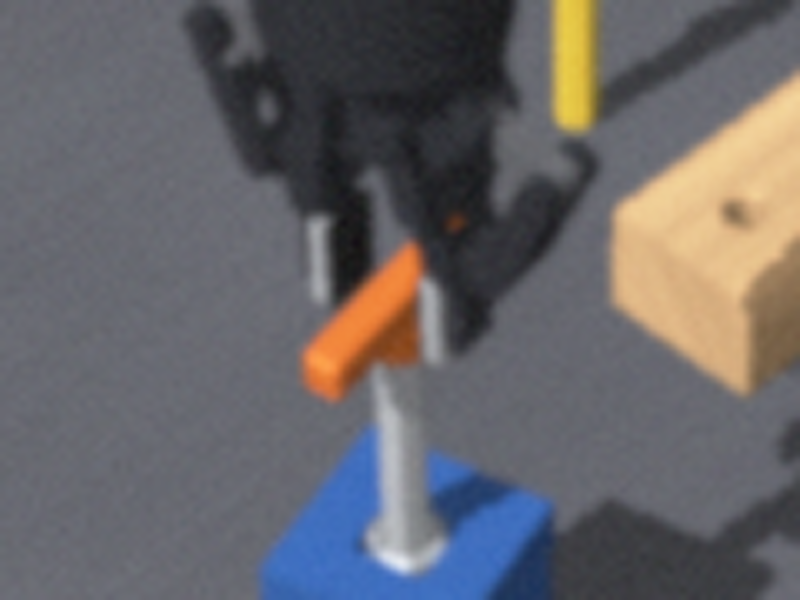

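Emit:
apply_moves(targets="-10 0 0 0 0.2; -30 0 0 0 0.2; -60 0 0 0 0.2; -95 0 0 0 0.2; -130 0 0 0 0.2; -140 0 -40 0 0.2; -140 0 80 0 0.2; -140 0 80 0 0.2; -140 0 80 0 0.2; -140 0 80 0 0.2")

```text
clock: 28.0
position: [445.2, -57.6, 333.5]
ee_rot: [-0.705, -0.052, 0.706, -0.053]
contact_force: [-0.4, 0.1, 0.8]
gripper_width: 34.1
```

Emit:
apply_moves(targets="0 -35 20 0 0.2; 0 -70 40 0 0.2; 0 -105 60 0 0.2; 0 -140 80 0 0.2; 0 -170 100 0 0.2; 0 -170 100 0 0.2; 0 -170 100 0 0.2")

```text
clock: 28.58
position: [324.5, 98.2, 333.9]
ee_rot: [0.706, 0.055, -0.704, 0.054]
contact_force: [0.5, -0.6, 0.9]
gripper_width: 34.2
```

```bash
python3 - <<'E'
from h import *
tq(1)
grab('scene','s23'); crop('s23',230,175,350,325,'s23d',4)
grab('top','t23'); crop('t23',300,190,430,290,'t23d')
E
```

```text
t28.58 yaw -171.11 M [ 0.025 -0.034 -0.   ] sd 0.0 F [ 0.5 -0.6  0.9] pos [324.5  98.2 333.9]
```

View pics/s23d.png

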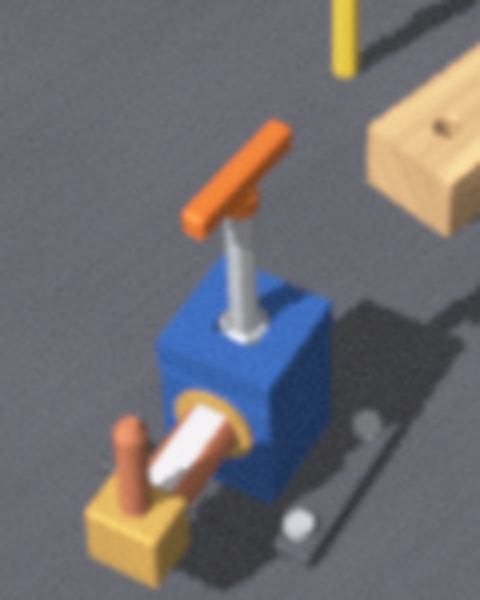

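View pics/t23d.png

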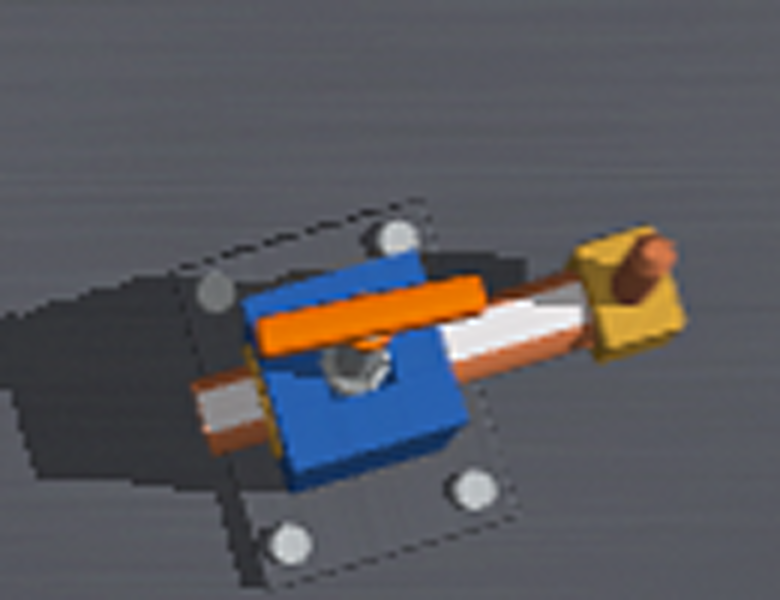

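View pics/t23.png

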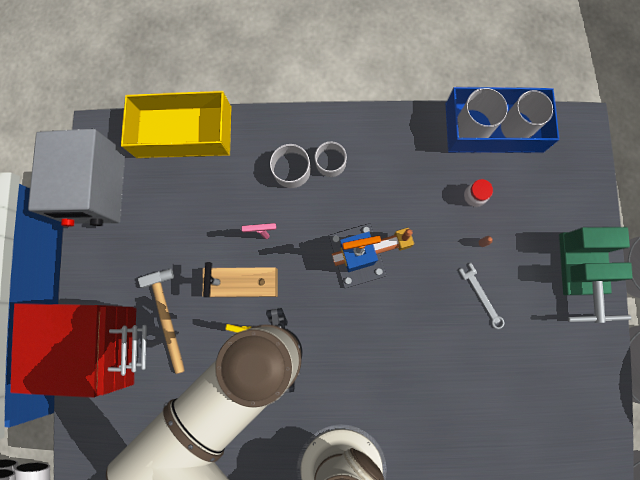

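```bash
python3 - <<'E'
from h import *
t=load('t23');s=load('s23')
for off,n,d in((np.array([528.4,-46.5,0]),'top',t),(np.array([532,-45,0]),'scene',s)):
  for f in(-.1,0,.1):
    p=[off+UY*-115+UX*r*np.sin(f)+[0,0,70+r*np.cos(f)] for r in (22,94)]
    q=proj(d,p); print(n,f,q.round(1).tolist(),'d',(q[1]-q[0]).round(1))
  z=proj(d,[off+[0,0,127],off+[0,0,236]]); print('key pred',z.round(1).tolist())
E
```

```text
top -0.1 [[405.8, 239.5], [411.0, 237.8]] d [ 5.3 -1.7]
top 0 [[405.5, 238.6], [409.8, 233.7]] d [ 4.4 -4.9]
top 0.1 [[405.2, 237.7], [408.6, 229.7]] d [ 3.4 -8. ]
key pred [[359.5, 249.7], [361.8, 242.9]]
scene -0.1 [[262.0, 301.4], [256.6, 279.2]] d [ -5.4 -22.2]
scene 0 [[262.9, 301.8], [260.5, 280.9]] d [ -2.3 -20.9]
scene 0.1 [[263.8, 302.3], [264.5, 282.9]] d [  0.8 -19.3]
key pred [[290.9, 254.2], [289.3, 219.6]]
```

```bash
python3 - <<'E'
from h import *
crop('t23',390,220,420,255,'t23e'); crop('s23',240,270,285,325,'s23e'); crop('w22',250,20,350,120,'w22e')
E
```

```text
(no output)
```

View pics/t23e.png

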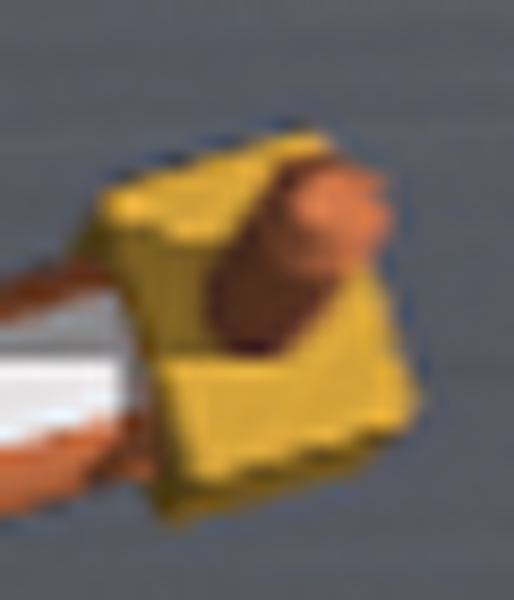

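View pics/s23e.png

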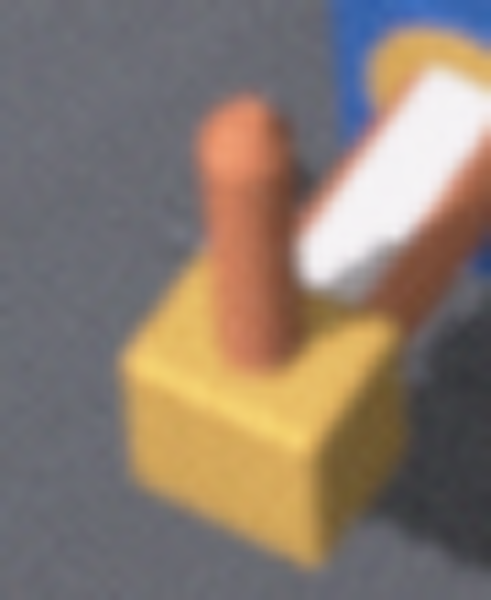

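View pics/w22e.png

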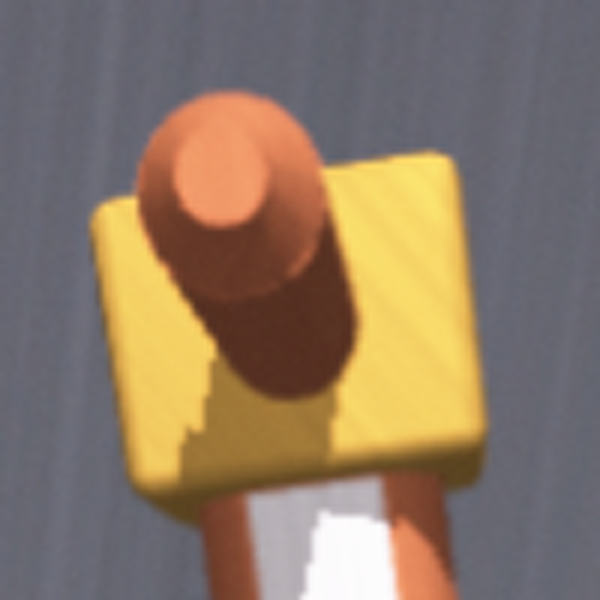

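```bash
python3 - <<'E'
from h import *
d=load('w22'); c=lambda u,v:(250+u/6,20+v/6)
obs=[((22,-132,22),c(90,200)),((-22,-132,22),c(460,150)),((-22,-98,22),c(490,440)),((22,-98,22),c(132,495)),((0,-115,94),c(222,178))]
for y in(14,15,16): fitblk(d,obs,yaw=y)
p=[H+UY*-115+UX*r*np.sin(f)+[0,0,70-70+r*np.cos(f)] for f in(0,.1) for r in(22,94)]
print(proj(d,p).round(1), c(222,178), c(275,340))
E
```

```text
fit [ 1.506  2.007 -1.457  0.036] res [[0.4, -1.6], [1.0, -0.5], [0.2, 2.4], [-0.7, -0.3], [-0.3, -0.3]]
fit [-0.224  1.534 -1.461  0.033] res [[-0.2, -1.0], [0.3, -1.0], [0.4, 1.8], [-0.4, 0.2], [-0.1, -0.3]]
fit [-1.944  1.032 -1.478  0.03 ] res [[-0.7, -0.3], [-0.4, -1.5], [0.6, 1.2], [-0.1, 0.7], [0.1, -0.3]]
[[299.6  71. ]
 [292.6  44.6]
 [296.6  71.4]
 [274.6  47.2]] (287.0, 49.66666666666667) (295.8333333333333, 76.66666666666666)
```

```bash
python3 - <<'E'
from h import *
print(job.job_done())
E
```

```text
the job is handed in; nothing more can be done
None
```

I pushed the electrode arm upright, took the orange hex key from the stand, seated it in the set screw and turned it about 78° clockwise until snug. I then let go, left the key standing in the screw, and handed the job in at about 29 s.

**Last checks:**
- **Electrode angle:** about 0.03 rad off vertical in the wrist view. The top and scene views gave roughly 0.01 to 0.05. The limit is 0.1.
- **Tightness:** I measured about 0.13 N m above free turning, against a snug range of 0.10 to 0.18. The wrist torque is noisy, so the average could be off by about 0.01.
- **Key:** it stands upright in the socket with the gripper clear.
- **Other objects:** they look unmoved in the last top view.

**What went wrong along the way:**
- The fingertips appeared about 30 mm higher in the pictures than the reported tool position. My first push passed over the electrode because of this, and I worked from the pictures after that.
- My second push caught the electrode under the finger linkage at about 24 N. That is below the 45 N that marks copper and the 40 N pressing limit. I backed off and redid the push gently.
- The top and scene cameras disagreed by up to about 4 mm. I aimed with the wrist camera, and the key went in at the first attempt.

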